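# Vegetable bake: clear the board, fill the dish, slide the tray into the roaster

## Robot

A 6-joint arm with a two-finger parallel gripper is mounted at the origin on the work surface. World frame = base frame: x ahead of the robot, y to its left, z up, the work surface at z = 0. Lengths are in m, angles in rad, forces in N, time in s.
With the tool pointing down it reaches from about 0.325 to 0.75 m from the base axis. Payload 7.6 kg.
Tool frame: the origin (TCP) lies between the finger pads; the fingertips stand ahead of it and the grasp point (between the pads) lies 8 mm behind it (tips_ahead is the x of the fingertips in the tool frame, in m); x points along the fingers, y is the direction in which the jaws open and shut, and the axes are right-handed (so a half turn about x gives the same grasp; the last joint's range is limited). The gripper opens to 85 mm and grips with 20 to 120 N. Pads are 22 mm wide; open, the fingers measure 114 mm over their backs; the gripper's body (76 mm by 85 mm) begins 54 mm behind the grasp point. The pads swing forward as they close: fully open they stand 13 mm farther back than shut.
Start: joints at [1.146, 0.052, 1.401, -0, 1.689, -0.07], TCP at [0.182, 0.492, 0.242] pointing down, gripper open.
Joint ranges: [-2.9, 2.9], [-0.91, 2.17], [0.12, 2.37], [-1.06, 4.2], [0.26, 2.73], [-2.93, 2.93]. Speed limits (rad/s): [2.57, 2.57, 3.01, 3.14, 3.14, 3.14].

## Interface

Orientations are given as a 3x3 rotation matrix whose columns are the frame's x, y, z axes.
In Python, from rig import get_obs, camera, calibration, hand_in, boxes_of, regions_of, pinpoint, tips_ahead gives the robot as it stands.
- The arm moves only by the tool jog_arm, never from a script. Its argument "targets" is a list of rows, each a list of 3 entries, a list of its own where there are three numbers: the shift along the world's x, y, z in mm, then the turn, a rotation vector about the world's x, y, z in degrees, then the opening in per cent of the stroke, from 0 (shut) to 100 (fully open). In form: [[[dx, dy, dz], [ax, ay, az], hand], ...]. A call has 1 to 12 rows; each row is the pose to reach, as a shift and turn from the pose measured when the call began; what a row does not reach only later rows make up. A row lasts 1/12 s, in which the tool goes at most 41.7 mm and 7.16 degrees, less where a joint would pass 70% of its speed; a pose out of reach is approached as far as the arm can. A call with a gripper value outside its range is refused whole. The fingers move at their own pace and stop on an object; the grip force is fixed at half the most. Time passes only in rows, so rows that repeat a pose let the fingers close. It gives the time, the measured TCP pose, the force and the opening at its end, in the units of the state.
- get_obs(): the state, without advancing time (a new reading comes with each control period).
- camera(name): name is "side" or "top" or "wrist"; returns the picture (384x512x3 uint8, red, green, blue); there is no depth.
- calibration(name): a dict with "fx", "fy", "cx", "cy" (pixels), "k1" (the pictures are not rectified: a ray, as slopes to the right and down, at radius r is drawn at 1 + k1 r^2 times it, then the intrinsics apply), "view" (4x4, takes a point from world to camera coordinates); the wrist camera has in their place "T_tool_cam" (4x4, takes a point from camera to tool coordinates, whose origin is the TCP and whose axes are the tool frame's). Camera axes: x right, y up, looking along -z (the intrinsics and any distortion apply to the point x, -y, -z); pixel columns grow to the right and rows downward; lengths in m; the calibration is good to about 2 mm. A picture is of the moment at which its call begins: read the wrist's pose just before it. calibration takes no time and is no camera call.
- hand_in(): hands the job in, once; it reports no verdict.
Trained networks look in the newest picture that a camera, given by its name, has taken for a name from the list of things; names that differ only in an ending like _2 or _b are one class to them, and where a whole thing is asked for, a point or a joint stands for the part that bears it (a point fixed in the world has none). Each returns a list of dicts, best first, with "conf" (0 to 1); they miss things now and then, are a little off and sometimes report something else, mostly with a low value. They report only what shows in the picture. A call takes as long as a camera call.
- boxes_of(camera, query): "location" ([row, column] in pixels, amid what is visible of it).
- regions_of(camera, query): "pixels" (384x512 bool, what is visible of it) and "location" ([row, column] in pixels, amid what is visible of it).
- pinpoint(camera, query): "location" ([row, column] in pixels: a listed point, or the origin of a listed thing).
The state is a dict: "time": time; "q": joint angles; "joint_velocities": joint speeds; "joint_torque": joint torques, N m; "eef_pos": TCP position; "orientation": TCP orientation; "contact_force": force on the tool from outside, world axes, zero at the start; "moment": the same for the moment, N m; "width": opening from 0.0 (shut) to 1.0 (fully open).
Only numpy, scipy, OpenCV 4.12 (cv2) and the standard library are available. Lean on these libraries where they do the work, as an engineer would, in place of code of your own. Each camera call takes 0.05 s, during which the arm holds its last target.

## Task

Get the vegetable bake ready: with the scraper block, wipe every carrot offcut off the cutting board into the steel catch tray at its end, without touching the offcuts with the fingers. Pour all the potatoes from their scoop into the shallow white dish on the roaster tray, then all the tomatoes from theirs, each time bringing the spout right down to the dish before you tip so that nothing bounces out; then slide the tray, with the dish on it, fully home into the roaster so that its front plate closes the mouth squarely. Leave the scraper and both emptied scoops standing upright on the table, and do not disturb the spice can, sauce bottle or salt pot.

Things in the scene. Friction and masses are not known exactly. Their poses are not given: they have to be found in the camera images.
- board: Fixed pale-wood cutting board with a steel catch tray joined to its end (the end to the robot's right). Origin: on the table under the middle of the wood; x axis along its length, away from the catch tray. The wood spans x -100..100 mm, y -90..90 mm; its flat top is 40 mm above the table.
- catch_floor (a point): Middle of the catch tray's floor, 3 mm above the table; axes as the board's. The open catch tray spans x -210..-100 mm and y -90..90 mm in the board's frame, walls 3 mm thick and 34 mm high, no wall beside the wood: an offcut pushed over the wood's end (x -100 mm) drops in.
- offcut1_mid (a point): Orange carrot offcut, a flat disc 40 mm across and 9 mm thick, 12 g, lying loose on the board (2 to 4 of the four are there; absent ones read None). Point: its centre.
- offcut2_mid (a point): Orange carrot offcut, a flat disc 40 mm across and 9 mm thick, 12 g, lying loose on the board (2 to 4 of the four are there; absent ones read None). Point: its centre.
- offcut3_mid (a point): Orange carrot offcut, a flat disc 40 mm across and 9 mm thick, 12 g, lying loose on the board (2 to 4 of the four are there; absent ones read None). Point: its centre.
- offcut4_mid (a point): Orange carrot offcut, a flat disc 40 mm across and 9 mm thick, 12 g, lying loose on the board (2 to 4 of the four are there; absent ones read None). Point: its centre.
- scraper_mid (a point): Scraper block standing loose on the table: brown wooden block with a dark rubber foot, 130 mm long (its y axis), 64 mm tall, 160 g; the wood is 28 mm thick (along its x axis), the foot, the lowest 14 mm, 52 mm. Point: its centre, 32 mm above its underside; z up when upright. Grip it from above across the 28 mm of wood.
- scoop1_grip (a point): Open aluminium scoop with the potatoes in it (black loop behind), 160 g empty, 64 mm wide (y). Point: where to grip it from above across the 64 mm, midway between the side walls, 42 mm above its underside; z up. The spout points along -x: flat floor from x +53 to -25 mm, then a ramp rising at 25 degrees to the lip at x -88 mm. Side walls end 20 mm above this point. Loop (not for gripping) to x +80 mm.
- scoop2_grip (a point): Open aluminium scoop with the tomatoes in it (red loop behind), 160 g empty, 64 mm wide (y). Point: where to grip it from above across the 64 mm, midway between the side walls, 42 mm above its underside; z up. The spout points along -x: flat floor from x +53 to -25 mm, then a ramp rising at 25 degrees to the lip at x -88 mm. Side walls end 20 mm above this point. Loop (not for gripping) to x +80 mm.
- scoop1_lip (a point): Middle of the potato scoop's pouring lip, the top edge of its ramp: 34 mm above the table when the scoop stands. Axes as scoop1_grip, which lies 88 mm behind it (+x) and 8 mm above it.
- scoop2_lip (a point): Middle of the tomato scoop's pouring lip, the top edge of its ramp: 34 mm above the table when the scoop stands. Axes as scoop2_grip, which lies 88 mm behind it (+x) and 8 mm above it.
- potato1_mid (a point): Yellowish brown baby potato, 31 mm long and 25 mm thick with round ends, 12 g, loose in its scoop at the start (2 or 3 of the three are there; absent ones read None). They begin to roll out when the scoop is tipped about 30 degrees and are normally all out by about 50 (up to 60). Point: its centre.
- potato2_mid (a point): Yellowish brown baby potato, 31 mm long and 25 mm thick with round ends, 12 g, loose in its scoop at the start (2 or 3 of the three are there; absent ones read None). They begin to roll out when the scoop is tipped about 30 degrees and are normally all out by about 50 (up to 60). Point: its centre.
- potato3_mid (a point): Yellowish brown baby potato, 31 mm long and 25 mm thick with round ends, 12 g, loose in its scoop at the start (2 or 3 of the three are there; absent ones read None). They begin to roll out when the scoop is tipped about 30 degrees and are normally all out by about 50 (up to 60). Point: its centre.
- tomato1_mid (a point): Red plum tomato, 31 mm long and 25 mm thick with round ends, 12 g, loose in its scoop at the start (2 or 3 of the three are there; absent ones read None). They begin to roll out when the scoop is tipped about 30 degrees and are normally all out by about 50 (up to 60). Point: its centre.
- tomato2_mid (a point): Red plum tomato, 31 mm long and 25 mm thick with round ends, 12 g, loose in its scoop at the start (2 or 3 of the three are there; absent ones read None). They begin to roll out when the scoop is tipped about 30 degrees and are normally all out by about 50 (up to 60). Point: its centre.
- tomato3_mid (a point): Red plum tomato, 31 mm long and 25 mm thick with round ends, 12 g, loose in its scoop at the start (2 or 3 of the three are there; absent ones read None). They begin to roll out when the scoop is tipped about 30 degrees and are normally all out by about 50 (up to 60). Point: its centre.
- dish_floor (a point): Shallow round white ceramic dish standing loose on the roaster tray, about 280 g: 132 mm across the rim, 116 mm across the foot, 26 mm high, wall 4 mm. Point: centre of its inner floor, 5 mm above its underside (the rim is 21 mm above this point), z up.
- tray_mid (a point): Loose dark steel roaster tray, about 0.55 kg, on the table before the roaster's mouth, 165 mm deep (x), 210 mm wide (y), rim 12 mm. Point: centre of its upper face, 3 mm above its underside; x axis: the way it goes in. Across its outer end (x -82.5 to -88.5 mm) stands a steel and glass front plate, 250 mm wide, top 95 mm above the table.
- tray_handle (a point): The tray's black handle: a straight level bar 24 mm wide (y), 22 mm thick (z), running 110 mm outwards from the front plate along the tray's x axis. Point: on its centre line, 72 mm outside the plate, 36 mm above the table, 160 mm from tray_mid along -x. Grip it from above across the 24 mm. Axes as the tray's.
- roaster: Fixed white table-top roaster 175 mm tall, 270 deep, 350 wide, open mouth. Origin: on the table, middle of the mouth, in the plane of the front face; x axis points into the cavity. Mouth y -119..119 mm, 90 mm high; at tray level flared runners narrow it to 222 mm from 37 mm in. No floor: the tray slides in on the table. Home: front plate on the face, tray_mid at x 82.5 mm, y near 0.
- spice_can: Bystander: red-labelled spice can, 56 mm across, 90 mm tall. Origin at its underside. Leave it alone.
- sauce_bottle: Bystander: red sauce bottle with a white nozzle, 64 mm across, 180 mm tall. Origin at its underside. Leave it alone.
- salt_pot: Bystander: blue ceramic salt pot with a steel top, 52 mm across, 70 mm tall. Origin at its underside. Leave it alone.

How it is judged:
On the way, in this order (a step that is already met when the one before it is completed fails the run):
1. the potato scoop is tipped (over 17 degrees) with its lip right down over the dish: within 40 mm above the rim and inside the dish's outline (z of scoop1_lip in the frame of dish_floor below 0.061 m and horizontal distance between scoop1_lip and dish_floor below 0.066 m and angle between scoop1_lip's own z axis and vertical above 0.3 rad), for 0.1 s.
2. all the potatoes lie in the dish (horizontal distance between each of potato1_mid, potato2_mid, potato3_mid and dish_floor below 0.062 m and z of potato1_mid in the frame of dish_floor between 0.003 and 0.06 m and z of potato2_mid in the frame of dish_floor between 0.003 and 0.06 m and z of potato3_mid in the frame of dish_floor between 0.003 and 0.06 m), for 0.3 s.
3. the tomato scoop is tipped (over 17 degrees) with its lip right down over the dish: within 40 mm above the rim and inside the dish's outline (z of scoop2_lip in the frame of dish_floor below 0.061 m and horizontal distance between scoop2_lip and dish_floor below 0.066 m and angle between scoop2_lip's own z axis and vertical above 0.3 rad), for 0.1 s.
4. all the potatoes and tomatoes lie in the dish (all of step 2 and horizontal distance between each of tomato1_mid, tomato2_mid, tomato3_mid and dish_floor below 0.062 m and z of tomato1_mid in the frame of dish_floor between 0.003 and 0.06 m and z of tomato2_mid in the frame of dish_floor between 0.003 and 0.06 m and z of tomato3_mid in the frame of dish_floor between 0.003 and 0.06 m), for 0.3 s.
At the end, for the whole second after the job is handed in: All offcuts lie in the catch tray; all potatoes and tomatoes in the dish (within 62 mm of its centre); the dish level on the tray; the tray still, front plate within 8 mm of the roaster face, square within 0.06 rad; scraper and scoops upright (0.15 rad) on the table (all of step 4 and x of offcut1_mid in the frame of board between -0.21 and -0.1 m and y of offcut1_mid in the frame of board between -0.09 and 0.09 m and height (world z) of each of offcut1_mid, offcut2_mid, offcut3_mid, offcut4_mid below 0.036 m and x of offcut2_mid in the frame of board between -0.21 and -0.1 m and y of offcut2_mid in the frame of board between -0.09 and 0.09 m and x of offcut3_mid in the frame of board between -0.21 and -0.1 m and y of offcut3_mid in the frame of board between -0.09 and 0.09 m and x of offcut4_mid in the frame of board between -0.21 and -0.1 m and y of offcut4_mid in the frame of board between -0.09 and 0.09 m and x of tray_mid in the frame of roaster above 0.0745 m and z of dish_floor in the frame of tray_mid below 0.012 m and angle between dish_floor's own z axis and vertical below 0.1 rad and angle between tray_mid's own z axis and vertical below 0.05 rad and angle between the x axis of tray_mid and the x axis of roaster, either way round below 0.06 rad and angle between each of scraper_mid, scoop1_grip, scoop2_grip's own z axis and vertical below 0.15 rad and height (world z) of scraper_mid below 0.04 m and height (world z) of each of scoop1_grip, scoop2_grip below 0.05 m and linear speed of tray below 0.02 m/s); the robot touches nothing.
It fails at once if a potato or tomato that is out of its scoop and not in the fingers is more than 100 mm above the table (poured or dropped from a height) ((distance between potato1_mid and scoop1_grip above 0.115 m and height (world z) of potato1_mid above 0.1 m and contact force between the fingers and potato1 below 0.05 N) or (distance between potato2_mid and scoop1_grip above 0.115 m and height (world z) of potato2_mid above 0.1 m and contact force between the fingers and potato2 below 0.05 N) or (distance between potato3_mid and scoop1_grip above 0.115 m and height (world z) of potato3_mid above 0.1 m and contact force between the fingers and potato3 below 0.05 N) or (distance between tomato1_mid and scoop2_grip above 0.115 m and height (world z) of tomato1_mid above 0.1 m and contact force between the fingers and tomato1 below 0.05 N) or (distance between tomato2_mid and scoop2_grip above 0.115 m and height (world z) of tomato2_mid above 0.1 m and contact force between the fingers and tomato2 below 0.05 N) or (distance between tomato3_mid and scoop2_grip above 0.115 m and height (world z) of tomato3_mid above 0.1 m and contact force between the fingers and tomato3 below 0.05 N)).
It fails at once if the fingers touch a carrot offcut (contact force between the fingers and offcut1 above 0.3 N or contact force between the fingers and offcut2 above 0.3 N or contact force between the fingers and offcut3 above 0.3 N or contact force between the fingers and offcut4 above 0.3 N).
It fails at once if a bystander is moved more than 30 mm or tipped (distance of any of spice_can, sauce_bottle, salt_pot from where it was at the start of the episode above 0.03 m or angle between any of spice_can, sauce_bottle, salt_pot's own z axis and vertical above 0.3 rad).
Of offcut1, offcut2, offcut3, offcut4 only 2 to 4 are there at a start; the rules pass over those that are not, and their reading is None.
Of potato1, potato2, potato3 only 2 to 3 are there at a start; the rules pass over those that are not, and their reading is None.
Of tomato1, tomato2, tomato3 only 2 to 3 are there at a start; the rules pass over those that are not, and their reading is None.
At some moment in a run one of scraper, scoop1, scoop2 may be knocked a few centimetres aside while the robot is not near it.
It also fails if it takes over 208 s, if anything falls off the work surface, if the arm or the gripper's body presses on something with over 40 N, if the wrist force passes 120 N, or if a joint passes its speed limit or range.

## Working session

There is one attempt and no reset: what is moved stays moved. The work goes in short steps, Python scripts to look and compute and a tool call to move; the robot and the scene stay as the last step left them, time stands still between calls to the robot, and variables do not carry over. Pictures are saved under pics/ and viewed, and the job is handed in when it is done.

Besides the shell and the picture viewer there is one more tool, called after "Request:" by a JSON object that holds its "op" and its "data", one argument or row to a line. jog_arm: Moves the arm, as the interface text tells. Its arguments: {"type":"object","properties":{"targets":{"type":"array"}},"required":["targets"]}

```bash
ls; mkdir -p pics; python3 - <<'E'
from rig import *
import cv2
print(get_obs()); print(tips_ahead if not callable(tips_ahead) else tips_ahead())
for n in("side","top","wrist"):
    im=camera(n); cv2.imwrite(f"pics/{n}0.png",im[:,:,::-1]); print(n,calibration(n))
E
```

```text
pics
{'time': 0.0, 'q': array([ 1.14569383e+00,  5.28295133e-02,  1.40175457e+00,  1.87080772e-05,
        1.68859746e+00, -7.03066104e-02]), 'joint_velocities': array([ 0.00053211, -0.00115463, -0.00218892, -0.00051338, -0.00094788,
        0.0009419 ]), 'joint_torque': array([ 1.57276798e-03, -3.81669545e+01, -3.60200894e+01,  7.18135720e-05,
        6.01719410e-03, -6.49996792e-06]), 'eef_pos': array([0.18224089, 0.49204376, 0.24146114]), 'orientation': array([[-6.72204476e-04,  3.47396394e-01,  9.37718131e-01],
       [-1.43980866e-03,  9.37717035e-01, -3.47397020e-01],
       [-9.99998738e-01, -1.58365652e-03, -1.30153250e-04]]), 'contact_force': array([-0.18706759,  0.17269353, -0.30429841]), 'moment': array([-0.04454603, -0.02791047, -0.00181014]), 'width': 0.999088035012685}
0.011
side {'fx': 388.6290984028647, 'fy': 388.6290984028647, 'cx': 262.2627774545454, 'cy': 195.03363704605866, 'k1': -0.1310761386030373, 'view': array([[ 0.83447527, -0.55095208, -0.01014048, -0.51256466],
       [ 0.3896337 ,  0.5769288 ,  0.71787098, -0.22646329],
       [-0.38966217, -0.60299665,  0
[... 269 characters left out ...]
99574, -0.05373119],
       [ 0.99401689, -0.02701586,  0.10583269, -0.60966438],
       [-0.10634369, -0.01823185,  0.99416227, -0.84907419],
       [ 0.        ,  0.        ,  0.        ,  1.        ]])}
wrist {'fx': 291.37821799944516, 'fy': 291.37821799944516, 'cx': 253.05199817195995, 'cy': 187.85177461878692, 'k1': -0.06867768311440871, 'T_tool_cam': array([[-1.15756382e-03,  2.72535423e-01, -9.62145053e-01,
        -1.31974251e-01],
       [ 9.99999251e-01, -6.64790812e-05, -1.22193723e-03,
         2.12780846e-04],
       [-3.96983699e-04, -9.62145747e-01, -2.72535142e-01,
        -7.03341824e-02],
       [ 0.00000000e+00,  0.00000000e+00,  0.00000000e+00,
         1.00000000e+00]])}
```

View pics/side0.png

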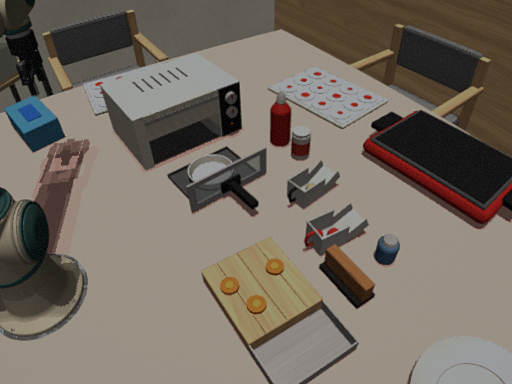

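View pics/top0.png

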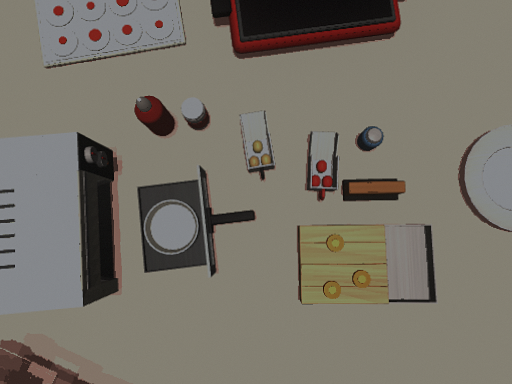

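View pics/wrist0.png

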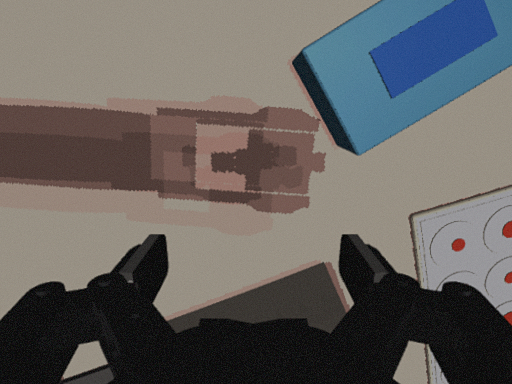

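```bash
cat > h.py <<'E'
import numpy as np, cv2
from rig import *
def cal(n):
    c=calibration(n)
    if n=="wrist":
        o=get_obs(); T=np.eye(4);T[:3,:3]=o['orientation'];T[:3,3]=o['eef_pos']
        V=np.linalg.inv(T@c['T_tool_cam'])
    else: V=c['view']
    return c,V
def ray(n,loc,cv=None):
    c,V=cv or cal(n)
    K=np.array([[c['fx'],0,c['cx']],[0,c['fy'],c['cy']],[0,0,1.]])
    s=cv2.undistortPoints(np.array([[[loc[1],loc[0]]]],float),K,np.array([c['k1'],0,0,0.]))[0,0]
    d=V[:3,:3].T@np.array([s[0],-s[1],-1.]); o=-V[:3,:3].T@V[:3,3]
    return o,d/np.linalg.norm(d)
def atz(n,loc,z,cv=None):
    o,d=ray(n,loc,cv); return o+d*(z-o[2])/d[2]
def proj(n,P,cv=None):
    c,V=cv or cal(n)
    p=(V[:3,:3]@np.atleast_2d(P).T).T+V[:3,3]
    s=np.c_[p[:,0]/-p[:,2],-p[:,1]/-p[:,2]]; f=1+c['k1']*(s**2).sum(1)[:,None]
    s=s*f
    return np.c_[s[:,1]*c['fy']+c['cy'],s[:,0]*c['fx']+c['cx']]
def tri(rays):
    A=np.zeros((3,3));b=np.zeros(3)
    for o,d in rays:
        M=np.eye(3)-np.outer(d,d);A+=M;b+=M@o
    return np.linalg.solve(A,b)
def show(n,name):
    im=camera(n); cv2.imwrite(f"pics/{name}.png",im[:,:,::-1]); return im
E
python3 - <<'E'
from h import *
Z=dict(board=0,catch_floor=.003,scraper_mid=.032,scoop1_grip=.042,scoop2_grip=.042,scoop1_lip=.034,scoop2_lip=.034,dish_floor=.008,tray_mid=.003,tray_handle=.036,roaster=0,spice_can=0,sauce_bottle=0,salt_pot=0)
for n in("top","side"):camera(n)
for k,z in Z.items():
    t=[(r['location'],r['conf']) for r in pinpoint("top",k)][:3]
    s=[(r['location'],r['conf']) for r in pinpoint("side",k)][:3]
    print(k)
    for n,L in (("top",t),("side",s)):
        for l,c in L: print("  ",n,np.round(l),round(c,2),np.round(atz(n,l,z),4))
    if t and s: print("   tri",np.round(tri([ray("top",t[0][0]),ray("side",s[0][0])]),4))
E
```

```text
board
   top [262. 340.] 0.62 [ 0.4267 -0.2725  0.    ]
   side [295. 257.] 0.89 [ 0.4237 -0.269   0.    ]
   tri [ 0.425  -0.271   0.0019]
catch_floor
   top [263. 403.] 0.72 [ 0.4235 -0.4211  0.003 ]
   top [260. 338.] 0.6 [ 0.4338 -0.2667  0.003 ]
   side [352. 298.] 0.87 [ 0.4185 -0.4232  0.003 ]
   tri [ 0.4216 -0.4222 -0.0025]
scraper_mid
   top [189. 374.] 0.98 [ 0.5992 -0.3543  0.032 ]
   side [274. 346.] 0.71 [ 0.6018 -0.3499  0.032 ]
   tri [ 0.5986 -0.3524  0.0378]
scoop1_grip
   top [146. 255.] 0.79 [ 0.7117 -0.0752  0.042 ]
   top [179. 317.] 0.58 [ 0.6264 -0.22    0.042 ]
   side [183. 308.] 0.91 [ 0.7047 -0.082   0.042 ]
   tri [ 0.7129 -0.0745  0.0323]
scoop2_grip
   top [166. 321.] 0.65 [ 0.6577 -0.2299  0.042 ]
   side [229. 335.] 0.74 [ 0.6594 -0.2457  0.042 ]
   tri [ 0.6643 -0.2352  0.0277]
scoop1_lip
   top [162. 254.] 0.68 [ 0.6737 -0.071   0.034 ]
   top [114. 254.] 0.62 [ 0.794  -0.0727  0.034 ]
   side [167. 332.] 0.69 [ 0.8101 -0.0609  0.034 ]
   side [260. 381.] 0.26 [ 0.6903 -0.3684  0.034 ]
   tri [ 0.6968 -0.1032  0.1148]
scoop2_lip
   top [134. 326.] 0
[... 909 characters left out ...]
5.] 0.58 [ 0.4775 -0.263   0.    ]
   top [114. 254.] 0.26 [ 0.8045 -0.074   0.    ]
   side [155. 300.] 0.57 [0.7967 0.0668 0.    ]
   side [195. 247.] 0.16 [0.5694 0.0077 0.    ]
   tri [ 7.941e-01  6.790e-02 -1.000e-04]
sauce_bottle
   top [123. 162.] 0.67 [0.7867 0.162  0.    ]
   side [142. 279.] 0.8 [0.7819 0.1572 0.    ]
   side [148. 188.] 0.59 [0.527  0.2913 0.    ]
   tri [ 0.788   0.1642 -0.0066]
salt_pot
   top [144. 365.] 0.69 [ 0.7168 -0.3497  0.    ]
   top [145. 257.] 0.61 [ 0.7237 -0.0781  0.    ]
   side [257. 386.] 0.6 [ 0.729  -0.3558  0.    ]
   side [170. 331.] 0.6 [ 0.8272 -0.0411  0.    ]
   side [149. 187.] 0.24 [0.5221 0.2884 0.    ]
   tri [ 0.7219 -0.3535  0.001 ]
```

```bash
python3 - <<'E'
from h import *
for n in("top","side"):camera(n)
for k,z in dict(offcut1_mid=.0445,potato1_mid=.02,tomato1_mid=.02).items():
  for n in("top","side"):
    for r in pinpoint(n,k): print(k,n,np.round(r['location']),round(r['conf'],2),np.round(atz(n,r['location'],z),4))
E
```

```text
offcut1_mid top [262. 400.] 0.2 [ 0.4282 -0.4003  0.0445]
potato1_mid top [121. 164.] 0.61 [0.7849 0.1523 0.02  ]
potato1_mid top [157. 266.] 0.58 [ 0.6866 -0.0996  0.02  ]
potato1_mid side [227. 335.] 0.28 [ 0.6783 -0.2273  0.02  ]
tomato1_mid top [182. 324.] 0.63 [ 0.6214 -0.2401  0.02  ]
tomato1_mid side [229. 334.] 0.44 [ 0.671  -0.2309  0.02  ]
```

```bash
python3 - <<'E'
from h import *
im=camera("top"); camera("side")
out=im.copy()
for k in("scoop1_grip","scoop2_grip","scraper_mid","tray_mid","tray_handle","dish_floor","roaster","board","offcut1_mid","potato1_mid","tomato1_mid"):
    rs=regions_of("top",k)
    for r in rs[:4]:
        m=r['pixels']; ys,xs=np.nonzero(m)
        if len(ys)<5: continue
        rect=cv2.minAreaRect(np.c_[xs,ys].astype(np.float32))
        print(k,round(r['conf'],2),np.round(r['location']),m.sum(),[np.round(v,1) for v in rect])
        out[m]=(out[m]*0.5+np.array([0,0,255])*0.5 if r['conf']>.5 else out[m])
h=cv2.cvtColor(im,cv2.COLOR_RGB2HSV)
m=((h[...,0]>8)&(h[...,0]<22)&(h[...,1]>170)&(h[...,2]>120)).astype(np.uint8)
n,l,st,c=cv2.connectedComponentsWithStats(m)
for i in range(1,n):
    if st[i,4]>20: print("orange",st[i],c[i][::-1],np.round(atz("top",c[i][::-1],.0445),4))
cv2.imwrite("pics/seg.png",out[:,:,::-1])
big=cv2.resize(im[100:320,100:450],None,fx=2.2,fy=2.2,interpolation=cv2.INTER_CUBIC); cv2.imwrite("pics/big.png",big[:,:,::-1])
E
```

```text
scoop1_grip 0.87 [134. 256.] 1332 [array([257.5, 144.3]), array([66.6, 27.1]), np.float64(80.5)]
scoop1_grip 0.52 [278. 360.] 237 [array([360.5, 278.5]), array([17. , 15.6]), np.float64(45.0)]
scoop2_grip 0.6 [158. 321.] 1536 [array([323.3, 165.1]), array([31.8, 68. ]), np.float64(4.4)]
scoop2_grip 0.54 [229. 172.] 2411 [array([171. , 226.5]), array([55., 54.]), np.float64(90.0)]
scoop2_grip 0.47 [289. 331.] 245 [array([331.8, 289.3]), array([17. , 16.3]), np.float64(45.0)]
scraper_mid 0.63 [189. 374.] 1216 [array([374. , 188.5]), array([21., 62.]), np.float64(90.0)]
scraper_mid 0.21 [215. 201.] 4425 [array([197., 221.]), array([111.6, 115.3]), np.float64(85.6)]
tray_mid 0.67 [215. 197.] 4662 [array([197.1, 222.2]), array([111.7, 116.8]), np.float64(84.8)]
tray_mid 0.29 [159. 256.] 80 [array([253.5, 160.5]), array([9., 9.]), np.float64(90.0)]
tray_handle 0.95 [217. 195.] 4310 [array([197.1, 221.1]), array([111.6, 115. ]), np.float64(85.1)]
dish_floor 0.88 [230. 170.] 2439 [array([171. , 226.5]), array([55., 54.]), np.float64(90.0)]
roaster 0.95 [223.  53.] 19143 [array([ 56. , 222.1]), array([178.5, 119. ]), np.float64(87.7)]
board 0.77 [263. 374.] 9988 [array([367.3, 264.1]), array([ 79.7, 138.7]), np.float64(89.4)]
board 0.21 [164. 320.] 92 [array([321.5, 165.5]), array([ 9., 11.]), np.float64(0.0)]
potato1_mid 0.56 [135. 258.] 1280 [array([257.6, 144.3]), array([66.5, 27.5]), np.float64(79.7)]
tomato1_mid 0.41 [181. 328.] 111 [array([327. , 180.5]), array([11., 10.]), np.float64(90.0)]
orange [353 271  17  17 117] [279.28205128 362.74358974] [ 0.3921 -0.3129  0.0445]
orange [327 284  14  14  71] [292.1971831  334.91549296] [ 0.3645 -0.2483  0.0445]
```

View pics/big.png

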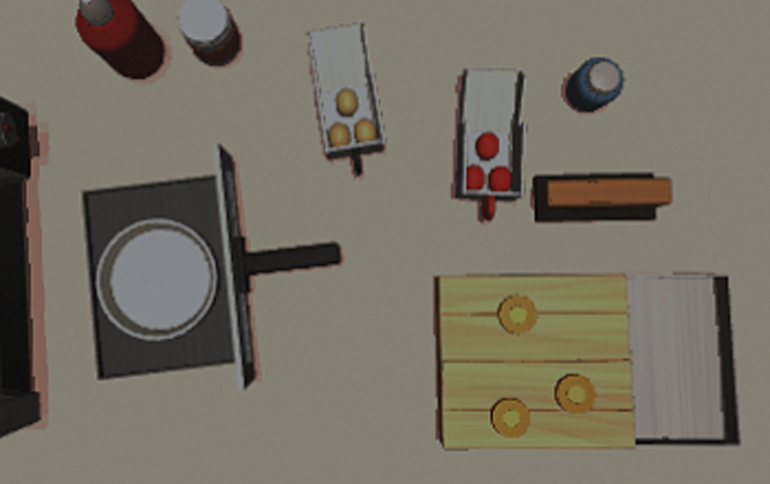

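View pics/seg.png

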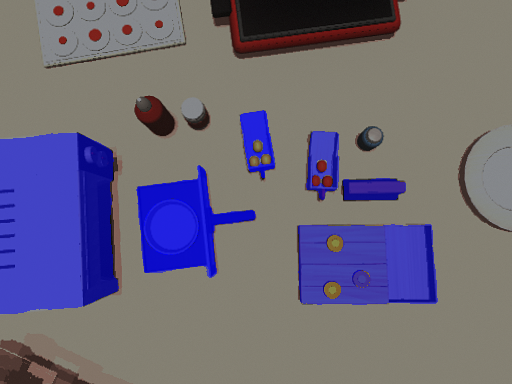

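Request:
{"op": "jog_arm", "data": {
  "targets": [
    [[310,-340,20],[0,0,29],100],
    [[310,-340,20],[0,0,29],100],
    [[310,-340,20],[0,0,29],100],
    [[310,-340,20],[0,0,29],100],
    [[310,-340,20],[0,0,29],100],
    [[310,-340,20],[0,0,29],100],
    [[310,-340,20],[0,0,29],100],
    [[310,-340,20],[0,0,29],100],
    [[310,-340,20],[0,0,29],100],
    [[310,-340,20],[0,0,29],100],
    [[310,-340,20],[0,0,29],100],
    [[310,-340,20],[0,0,29],100]
  ]
}}

```text
time: 3.7
eef_pos: [0.4945, 0.1488, 0.2623]
orientation: [[0.001, -0.148, 0.989], [-0.001, 0.989, 0.148], [-1.0, -0.001, 0.001]]
contact_force: [-0.2, -0.1, 0.2]
width: 1.003
```

```bash
python3 - <<'E'
from h import *
show("wrist","w1"); o=get_obs(); print(o['q'],o['eef_pos'])
cv=cal("wrist")
for k in ("dish_floor","tray_mid","tray_handle"):
    for r in pinpoint("wrist",k)[:2]: print(k,r, np.round(atz("wrist",r['location'],{'dish_floor':.008,'tray_mid':.003,'tray_handle':.036}[k],cv),4))
E
```

```text
[ 0.21895501  0.02515573  1.38941624 -0.00176751  1.72665121 -1.49826791] [0.49547808 0.1475758  0.26208935]
dish_floor {'location': [179.8, 236.3], 'conf': 0.6} [0.5266 0.1298 0.008 ]
tray_handle {'location': [177.0, 109.7], 'conf': 0.64} [ 0.5393 -0.0316  0.036 ]
```

View pics/w1.png

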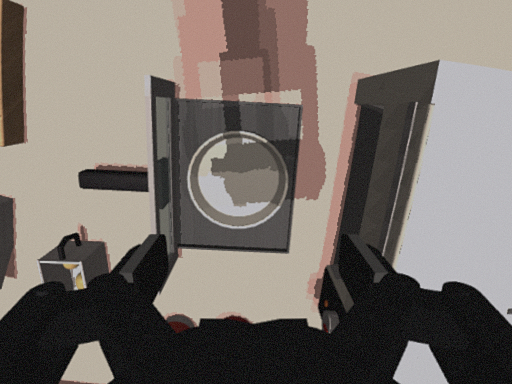

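Request:
{"op": "jog_arm", "data": {
  "targets": [
    [[175,-225,-40],[0,0,0],100],
    [[175,-225,-40],[0,0,0],100],
    [[175,-225,-40],[0,0,0],100],
    [[175,-225,-40],[0,0,0],100],
    [[175,-225,-40],[0,0,0],100],
    [[175,-225,-40],[0,0,0],100],
    [[175,-225,-40],[0,0,0],100],
    [[175,-225,-40],[0,0,0],100],
    [[175,-225,-40],[0,0,0],100],
    [[175,-225,-40],[0,0,0],100]
  ]
}}

```text
time: 4.73
eef_pos: [0.6672, -0.0711, 0.2223]
orientation: [[-0.001, -0.151, 0.988], [0.001, 0.988, 0.151], [-1.0, 0.001, -0.001]]
contact_force: [-0.2, -0.4, -0.1]
width: 0.998
```

```bash
python3 - <<'E'
from h import *
show("wrist","w2"); o=get_obs(); print(repr(o['q']),o['eef_pos'])
cv=cal("wrist")
for k,z in (("scoop1_grip",.042),("scoop1_lip",.034),("scoop2_grip",.042)):
    for r in pinpoint("wrist",k)[:2]: print(k,r, np.round(atz("wrist",r['location'],z,cv),4))
E
```

```text
array([-1.60983617e-01,  4.80047303e-01,  9.32778158e-01,  6.40019285e-04,
        1.72831744e+00, -1.88422908e+00]) [ 0.66715394 -0.07078255  0.2231985 ]
scoop1_grip {'location': [175.9, 33.4], 'conf': 0.74} [ 0.71   -0.3189  0.042 ]
scoop1_grip {'location': [203.9, 236.8], 'conf': 0.59} [ 0.7072 -0.082   0.042 ]
scoop1_lip {'location': [273.2, 242.1], 'conf': 0.79} [ 0.8004 -0.0629  0.034 ]
scoop1_lip {'location': [55.9, 311.0], 'conf': 0.72} [ 0.539  -0.0288  0.034 ]
scoop2_grip {'location': [140.5, 105.6], 'conf': 0.59} [ 0.6571 -0.2334  0.042 ]
```

View pics/w2.png

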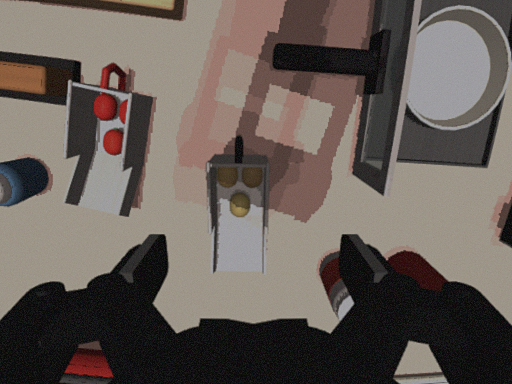

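```bash
python3 - <<'E'
from h import *
cv=cal("wrist")
for l,z in (((160,209),.062),((160,270),.062),((272,213),.034),((272,266),.034)):
    print(l,np.round(atz("wrist",l,z,cv),4))
# candidate model overlay
def scoop(g,h):
    R=np.array([[-np.cos(h),np.sin(h),0],[-np.sin(h),-np.cos(h),0],[0,0,1]])
    P=np.array([[-88,32,-8],[-88,-32,-8],[53,32,20],[53,-32,20],[53,0,20]])/1000
    return g+P@R.T
for g,h in (((.708,-.08,.042),8.7),((.71,-.078,.042),8.7)):
    print(np.round(proj("wrist",scoop(np.array(g),np.radians(h)),cv)).tolist())
    print(np.round(proj("top",scoop(np.array(g),np.radians(h)))).tolist())
E
```

```text
(160, 209) [ 0.658 -0.117  0.062]
(160, 270) [ 0.6485 -0.0554  0.062 ]
(272, 213) [ 0.8049 -0.0999  0.034 ]
(272, 266) [ 0.7947 -0.0339  0.034 ]
[[269.0, 215.0], [269.0, 266.0], [162.0, 206.0], [162.0, 269.0], [162.0, 237.0]]
[[111.0, 264.0], [115.0, 238.0], [165.0, 275.0], [170.0, 248.0], [167.0, 261.0]]
[[270.0, 216.0], [270.0, 267.0], [164.0, 208.0], [164.0, 270.0], [164.0, 239.0]]
[[110.0, 263.0], [115.0, 237.0], [164.0, 274.0], [169.0, 247.0], [166.0, 260.0]]
```

Request:
{"op": "jog_arm", "data": {
  "targets": [
    [[42,-8,-60],[0,0,-0.7],100],
    [[42,-8,-100],[0,0,-0.7],100],
    [[42,-8,-140],[0,0,-0.7],100],
    [[42,-8,-165],[0,0,-0.7],100],
    [[42,-8,-185],[0,0,-0.7],100],
    [[42,-8,-192],[0,0,-0.7],100],
    [[42,-8,-192],[0,0,-0.7],100],
    [[42,-8,-192],[0,0,-0.7],100]
  ]
}}

```text
time: 5.6
eef_pos: [0.7102, -0.0789, 0.0345]
orientation: [[0.005, -0.14, 0.99], [-0.0, 0.99, 0.14], [-1.0, -0.001, 0.005]]
contact_force: [1.1, 0.7, 0.6]
width: 1.002
```

```bash
python3 - <<'E'
from h import *
show("wrist","w3"); o=get_obs(); print(repr(o['q']),o['eef_pos'],o['contact_force'])
E
```

```text
array([-1.62561593e-01,  7.21127962e-01,  9.72682028e-01,  3.26316619e-04,
        1.44070791e+00, -1.87398881e+00]) [ 0.71085272 -0.07910485  0.03577558] [-0.69609767 -0.43897347  0.76599876]
```

View pics/w3.png

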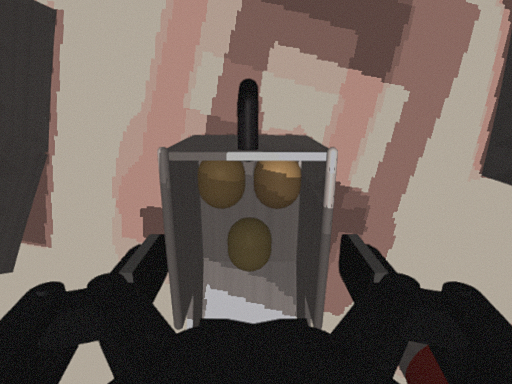

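Request:
{"op": "jog_arm", "data": {
  "targets": [
    [[0,0,-3],[0,0,0],60],
    [[0,0,-3],[0,0,0],0],
    [[0,0,-3],[0,0,0],0],
    [[0,0,-3],[0,0,0],0],
    [[0,0,-3],[0,0,0],0],
    [[0,0,-3],[0,0,0],0],
    [[0,0,-3],[0,0,0],0]
  ]
}}

```text
time: 6.23
eef_pos: [0.7126, -0.0794, 0.0366]
orientation: [[0.013, -0.14, 0.99], [-0.002, 0.99, 0.14], [-1.0, -0.004, 0.012]]
contact_force: [-0.2, -0.7, 7.4]
width: 0.74
```

Request:
{"op": "jog_arm", "data": {
  "targets": [
    [[0,0,15],[0,0,0],0],
    [[-5,0,35],[0,0,0],0],
    [[-10,0,60],[0,0,0],0],
    [[-25,5,90],[0,0,0],0],
    [[-45,10,115],[0,0,0],0],
    [[-70,20,130],[0,0,0],0],
    [[-95,30,130],[0,0,0],0],
    [[-120,40,130],[0,0,0],0],
    [[-145,50,130],[0,0,0],0],
    [[-165,55,130],[0,0,0],0],
    [[-180,60,130],[0,0,0],0],
    [[-180,60,130],[0,0,0],0]
  ]
}}

```text
time: 7.23
eef_pos: [0.5307, -0.0185, 0.1682]
orientation: [[0.014, -0.141, 0.99], [-0.002, 0.99, 0.141], [-1.0, -0.003, 0.013]]
contact_force: [-0.4, 0.3, -2.2]
width: 0.739
```

```bash
python3 - <<'E'
from h import *
from scipy.spatial.transform import Rotation as Rot
im=show("wrist","w4"); o=get_obs(); print(repr(o['q']),o['eef_pos'],o['contact_force'],o['width'])
show("side","s4")
D=[([1.14569383e+00,5.28295133e-02,1.40175457e+00,0,1.68859746e+00,-7.03e-02],[0.18224089, 0.49204376, 0.24146114]),
([ 0.21895501,0.02515573,1.38941624,-0.00176751,1.72665121,-1.49826791],[0.49547808,0.1475758,0.26208935]),
([-1.60983617e-01,4.80047303e-01,9.32778158e-01,6.4e-04,1.72831744e+00,-1.88422908e+00],[0.66715394,-0.07078255,0.2231985]),
([-1.62561593e-01,7.21127962e-01,9.72682028e-01,3.26e-04,1.44070791e+00,-1.87398881e+00],[0.71085272,-0.07910485,0.03577558]),
(o['q'],o['eef_pos'])]
from scipy.optimize import least_squares
def planar(q,p):
    s1,s2,s3=q[1],q[1]+q[2],q[1]+q[2]+q[4]
    h,r0,a,b,e,d=p
    r=r0+a*np.sin(s1)+b*np.sin(s2)+e*np.cos(s2)+d*np.sin(s3)
    z=h+a*np.cos(s1)+b*np.cos(s2)-e*np.sin(s2)+d*np.cos(s3)
    return r,z
def res(p):
    out=[]
    for q,x in D:
        r,z=planar(q,p); out+= [r-np.hypot(x[0],x[1]),z-x[2]]
    return np.r_[out, .01*(p-np.array([.2,0,.45,.4,0,.25]))]
s=least_squares(res,[.2,0,.45,.4,0,.25]); print(s.x,s.fun)
for q,x in D: print(np.arctan2(x[1],x[0])-q[0])
E
```

```text
array([-1.04906130e-01,  9.67441747e-02,  1.50203990e+00, -4.25547969e-04,
        1.52789466e+00, -1.81689668e+00]) [ 0.53206134 -0.01903331  0.16823579] [-0.38935618  0.05008622 -2.42253308] 0.739525529245672
[0.19524993 0.00122434 0.35227816 0.49639761 0.10570578 0.25817237] [ 1.39146178e-05 -3.16439762e-05 -8.83415258e-06 -2.92019919e-05
 -2.25661716e-05  4.13676332e-05  7.16238100e-05  7.42065023e-05
 -5.42605149e-05 -5.42524080e-05 -4.75007240e-05  1.22434196e-05
 -9.77218414e-04  9.63976067e-04  1.05705778e-03  8.17236606e-05]
0.07039244765654207
0.07052379284154597
0.05528275973007504
0.05173593471653201
0.06914861319104568
```

View pics/w4.png

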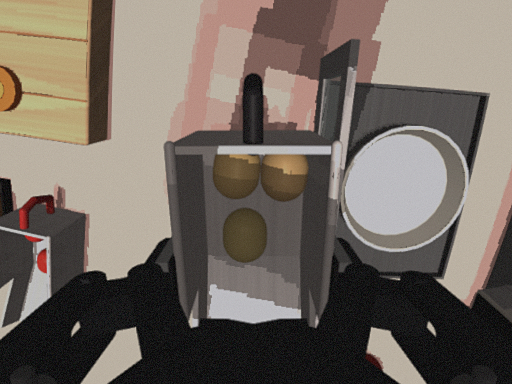

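View pics/s4.png

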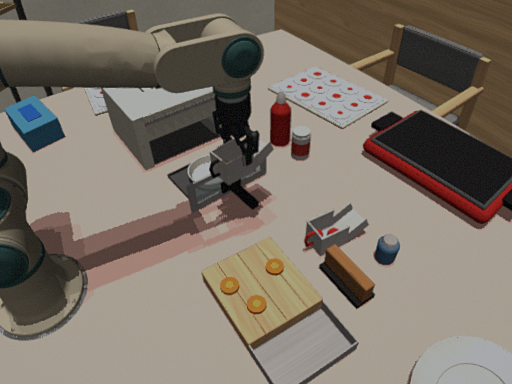

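```bash
python3 - <<'E'
from h import *
def b(c,r): return (r/2.2+100,c/2.2+100)
A=atz("top",b(219,147),.095);B=atz("top",b(243,388),.095);print(A,B,np.linalg.norm(A-B),np.degrees(np.arctan2(-(A-B)[0],(A-B)[1])),np.degrees(np.arctan2((A-B)[1],(A-B)[0])))
for p in (b(84,193),b(100,378)): print("traycorner",atz("top",p,.012))
for p in (b(338,253),b(247,262)): print("handle",atz("top",p,.047))
# dish ellipse from rim
print("dish rim ctr",atz("top",b(158,279),.029), atz("top",(226.5,171),.029))
# w1 
c=calibration("wrist");o=np.array([0.49547808,0.1475758,0.26208935])
T=np.eye(4);T[:3,:3]=np.array([[0.001,-0.148,0.989],[-0.001,0.989,0.148],[-1.0,-0.001,0.001]]);T[:3,3]=o
cv=(c,np.linalg.inv(T@c['T_tool_cam']))
for n,l,z in (("rimctr",(179.5,238),.029),("c1",(104,301),.012),("c2",(251,289),.012),("plate",(77,150),.095),("handle end",(180,82),.047)):
    print(n,np.round(atz("wrist",l,z,cv),4))
# roaster front face corners top z .175
for l in ((135,80),(307,83)): print("roaster top edge",np.round(atz("top",l,.175),4))
E
python3 - <<'E'
import cv2
a=cv2.imread("pics/top0.png")[120:330,0:240]
cv2.imwrite("pics/r.png",cv2.resize(a,None,fx=2.8,fy=2.8,interpolation=cv2.INTER_CUBIC))
E
```

```text
[0.65479868 0.05129244 0.095     ] [0.41227805 0.02944466 0.095     ] 0.24350273594793187 -84.85233084500516 5.14766915499485
traycorner [0.62098595 0.21760337 0.012     ]
traycorner [0.41655151 0.19780642 0.012     ]
handle [ 0.54491687 -0.06694619  0.047     ]
handle [0.53784866 0.03052622 0.047     ]
dish rim ctr [0.5224467  0.13023779 0.029     ] [0.52325732 0.1322018  0.029     ]
rimctr [0.5205 0.1326 0.029 ]
c1 [0.4151 0.1979 0.012 ]
c2 [0.6204 0.2203 0.012 ]
plate [0.4134 0.0341 0.095 ]
handle end [ 0.5454 -0.0619  0.047 ]
roaster top edge [0.7137 0.2823 0.175 ]
roaster top edge [0.3708 0.2668 0.175 ]
```

View pics/r.png

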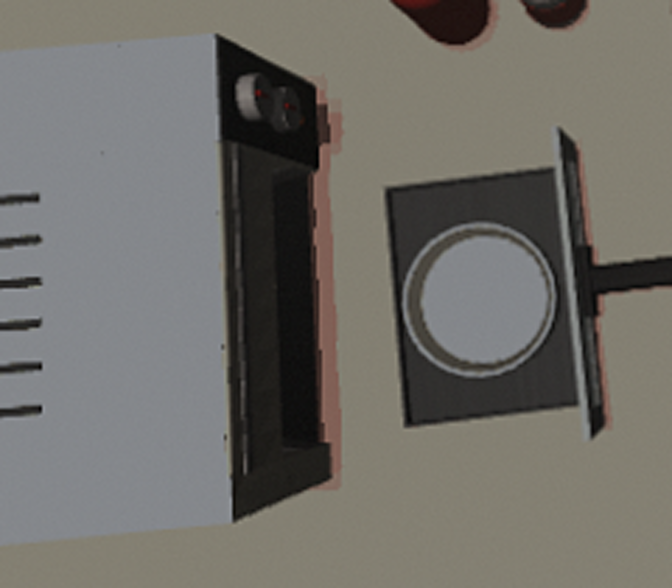

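```bash
cat >> h.py <<'E'
def pour_rows(lip_xy,head,steps,tcp0,th0=0,k=.088,m=.0026):
    """steps: (theta deg, lip z). prints rows rel to tcp0 (current tilt th0)"""
    f=np.array([np.cos(head),np.sin(head),0]);zz=np.array([0,0,1.]);l=np.array([-f[1],f[0],0])
    rows=[]
    for th,lz in steps:
        t=np.radians(th); b=-np.cos(t)*f+np.sin(t)*zz; u=np.sin(t)*f+np.cos(t)*zz
        T=np.array([*lip_xy,lz])+k*b+m*u
        rows.append([np.round((T-tcp0)*1000).astype(int).tolist(),np.round((th-th0)*l,1).tolist()])
    return rows
E
python3 - <<'E'
from h import *
print(get_obs()['eef_pos'])
t=np.array([.413,.117,.168])
for r in pour_rows((.500,.129),np.radians(8),[(0,.165),(5,.11),(10,.085),(15,.065),(20,.052),(24,.048)],get_obs()['eef_pos']): print(r)
E
```

```text
[ 0.53282303 -0.01935102  0.16806074]
[[-120, 136, 0], [-0.0, 0.0, 0.0]]
[[-119, 136, -48], [-0.7, 5.0, 0.0]]
[[-118, 136, -65], [-1.4, 9.9, 0.0]]
[[-116, 137, -78], [-2.1, 14.9, 0.0]]
[[-114, 137, -84], [-2.8, 19.8, 0.0]]
[[-111, 137, -82], [-3.3, 23.8, 0.0]]
```

Request:
{"op": "jog_arm", "data": {
  "targets": [
    [[-8,9,0],[0,0,0],0],
    [[-22,25,0],[0,0,0],0],
    [[-38,43,0],[0,0,0],0],
    [[-54,61,0],[0,0,0],0],
    [[-70,80,0],[0,0,0],0],
    [[-86,98,0],[0,0,0],0],
    [[-102,116,0],[0,0,0],0],
    [[-113,128,0],[0,0,0],0],
    [[-120,136,0],[0,0,0],0],
    [[-120,136,0],[0,0,0],0],
    [[-120,136,-10],[0,0,0],0],
    [[-120,136,-20],[0,0,0],0]
  ]
}}

```text
time: 8.33
eef_pos: [0.4138, 0.1162, 0.1478]
orientation: [[0.017, -0.14, 0.99], [-0.002, 0.99, 0.14], [-1.0, -0.004, 0.016]]
contact_force: [0.1, 0.4, -2.5]
width: 0.741
```

```bash
python3 - <<'E'
from h import *
show("wrist","w5");show("top","t5");show("side","s5");o=get_obs(); print(o['q'],o['eef_pos'],o['orientation'].round(3))
print(pinpoint("top","scoop1_lip")[:2],pinpoint("side","scoop1_lip")[:2],pinpoint("wrist","scoop1_lip")[:2])
E
```

```text
[ 0.19089378 -0.18360405  1.81811797 -0.00506706  1.49595626 -1.5193123 ] [0.41247763 0.11590677 0.14640942] [[ 0.012 -0.139  0.99 ]
 [-0.003  0.99   0.139]
 [-1.    -0.004  0.011]]
[{'location': [238.3, 159.7], 'conf': 0.8}] [] []
```

View pics/w5.png

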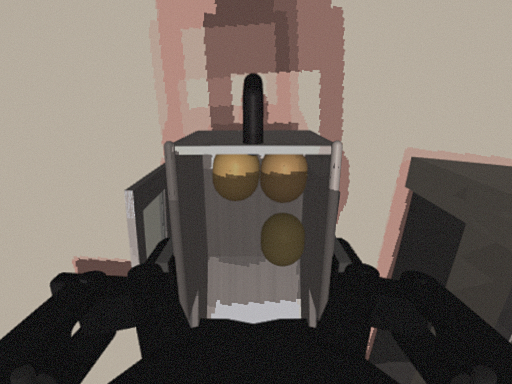

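View pics/t5.png

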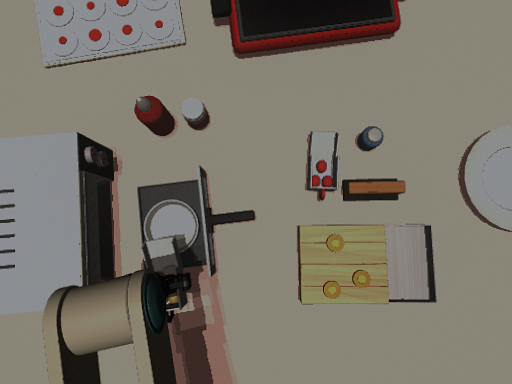

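View pics/s5.png

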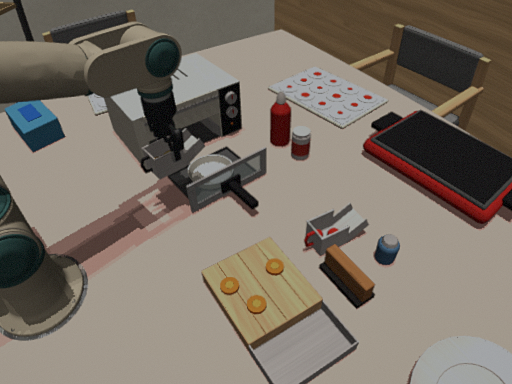

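```bash
python3 - <<'E'
from h import *
print(atz("top",(238.5,161.5),.144))
for r in pour_rows((.500,.129),np.radians(8),[(0,.115),(4,.1),(8,.085),(12,.072),(16,.06),(20,.053),(24,.048)]+[(26+2*i,.046-.001*min(i,4)) for i in range(18)],get_obs()['eef_pos']): print(r)
E
```

```text
[0.49785368 0.12339632 0.144     ]
[[0, 0, -31], [-0.0, 0.0, 0.0]]
[[0, 0, -39], [-0.6, 4.0, 0.0]]
[[1, 1, -48], [-1.1, 7.9, 0.0]]
[[2, 1, -55], [-1.7, 11.9, 0.0]]
[[4, 1, -61], [-2.2, 15.8, 0.0]]
[[6, 1, -63], [-2.8, 19.8, 0.0]]
[[8, 2, -62], [-3.3, 23.8, 0.0]]
[[10, 2, -61], [-3.6, 25.7, 0.0]]
[[11, 2, -60], [-3.9, 27.7, 0.0]]
[[13, 2, -58], [-4.2, 29.7, 0.0]]
[[14, 2, -56], [-4.5, 31.7, 0.0]]
[[16, 3, -55], [-4.7, 33.7, 0.0]]
[[18, 3, -52], [-5.0, 35.6, 0.0]]
[[20, 3, -50], [-5.3, 37.6, 0.0]]
[[22, 4, -48], [-5.6, 39.6, 0.0]]
[[24, 4, -45], [-5.8, 41.6, 0.0]]
[[26, 4, -43], [-6.1, 43.6, 0.0]]
[[28, 4, -41], [-6.4, 45.6, 0.0]]
[[30, 5, -39], [-6.7, 47.5, 0.0]]
[[33, 5, -37], [-7.0, 49.5, 0.0]]
[[35, 5, -35], [-7.2, 51.5, 0.0]]
[[38, 6, -33], [-7.5, 53.5, 0.0]]
[[40, 6, -32], [-7.8, 55.5, 0.0]]
[[43, 7, -30], [-8.1, 57.4, 0.0]]
[[46, 7, -29], [-8.4, 59.4, 0.0]]
```

Request:
{"op": "jog_arm", "data": {
  "targets": [
    [[0,2,-15],[0,0,0],0],
    [[0,5,-31],[0,0,0],0],
    [[0,5,-39],[-0.6,4,0],0],
    [[1,6,-48],[-1.1,8,0],0],
    [[2,6,-55],[-1.7,12,0],0],
    [[4,6,-61],[-2.2,16,0],0],
    [[6,6,-63],[-2.8,20,0],0],
    [[6,6,-63],[-2.8,20,0],0],
    [[6,6,-63],[-2.8,20,0],0]
  ]
}}

```text
time: 9.38
eef_pos: [0.4197, 0.1222, 0.0847]
orientation: [[-0.327, -0.141, 0.935], [-0.05, 0.99, 0.132], [-0.944, -0.004, -0.331]]
contact_force: [-0.2, 0.7, -1.8]
width: 0.743
```

```bash
python3 - <<'E'
from h import *
show("top","t6");show("side","s6");o=get_obs(); print(o['q'],o['eef_pos'],o['contact_force'])
import cv2
a=cv2.imread("pics/t6.png")[150:330,90:290];b=cv2.imread("pics/s6.png")[90:270,100:300]
cv2.imwrite("pics/c6.png",cv2.resize(np.hstack([a,b]),None,fx=2,fy=2))
for r in pour_rows((.500,.134),np.radians(8),[(22,.05),(24,.048)]+[(26+2*i,.046-.001*min(i,4)) for i in range(18)],o['eef_pos'],20): print(r)
E
```

```text
[ 0.19123355  0.18026229  1.61422147  0.01303818  1.68226048 -1.52120021] [0.41930771 0.12231693 0.08557069] [-0.56480634  0.35380312 -2.69237046]
[[1, 0, 0], [-0.3, 2.0, 0.0]]
[[2, 1, 1], [-0.6, 4.0, 0.0]]
[[3, 1, 1], [-0.8, 5.9, 0.0]]
[[5, 1, 3], [-1.1, 7.9, 0.0]]
[[7, 1, 5], [-1.4, 9.9, 0.0]]
[[8, 1, 6], [-1.7, 11.9, 0.0]]
[[10, 2, 8], [-1.9, 13.9, 0.0]]
[[12, 2, 10], [-2.2, 15.8, 0.0]]
[[14, 2, 13], [-2.5, 17.8, 0.0]]
[[16, 3, 15], [-2.8, 19.8, 0.0]]
[[18, 3, 17], [-3.1, 21.8, 0.0]]
[[20, 3, 19], [-3.3, 23.8, 0.0]]
[[22, 3, 22], [-3.6, 25.7, 0.0]]
[[24, 4, 24], [-3.9, 27.7, 0.0]]
[[27, 4, 26], [-4.2, 29.7, 0.0]]
[[29, 4, 27], [-4.5, 31.7, 0.0]]
[[32, 5, 29], [-4.7, 33.7, 0.0]]
[[34, 5, 31], [-5.0, 35.6, 0.0]]
[[37, 5, 32], [-5.3, 37.6, 0.0]]
[[39, 6, 34], [-5.6, 39.6, 0.0]]
```

View pics/c6.png

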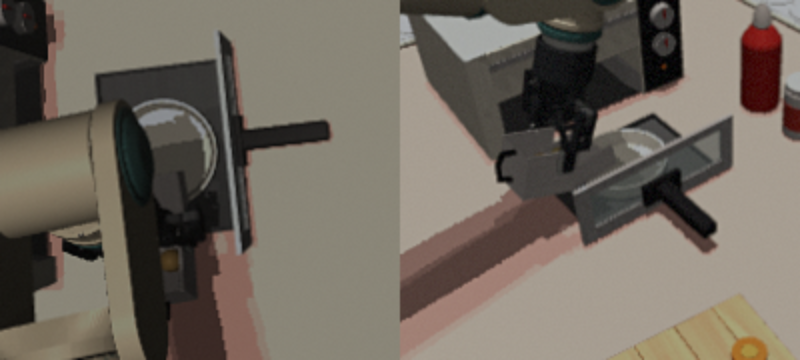

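Request:
{"op": "jog_arm", "data": {
  "targets": [
    [[1,0,0],[-0.3,2,0],0],
    [[2,1,1],[-0.6,4,0],0],
    [[3,1,1],[-0.8,6,0],0],
    [[5,1,3],[-1.1,8,0],0],
    [[7,1,5],[-1.4,10,0],0],
    [[7,1,5],[-1.4,10,0],0],
    [[8,1,6],[-1.7,12,0],0],
    [[10,2,8],[-1.9,14,0],0],
    [[12,2,10],[-2.2,16,0],0],
    [[14,2,13],[-2.5,18,0],0],
    [[16,3,15],[-2.8,20,0],0],
    [[16,3,15],[-2.8,20,0],0]
  ]
}}

```text
time: 10.48
eef_pos: [0.4356, 0.1254, 0.1009]
orientation: [[-0.627, -0.142, 0.766], [-0.092, 0.99, 0.108], [-0.774, -0.002, -0.634]]
contact_force: [0.1, -0.1, -1.9]
width: 0.743
```

```bash
cat > look.py <<'E'
from h import *
import sys
n=sys.argv[1]
a=camera("top")[150:330,90:290,::-1];b=camera("side")[90:270,100:300,::-1]
cv2.imwrite(f"pics/{n}.png",cv2.resize(np.hstack([a,b]),None,fx=2,fy=2))
o=get_obs(); print(o['q'].round(3),o['eef_pos'],o['contact_force'].round(1),o['time'])
E
python3 look.py c7
```

```text
[ 0.184  0.47   1.32   0.027  2.036 -1.525] [0.43528245 0.12536924 0.1007749 ] [-0.9 -0.3 -1.3] 10.5833
```

View pics/c7.png

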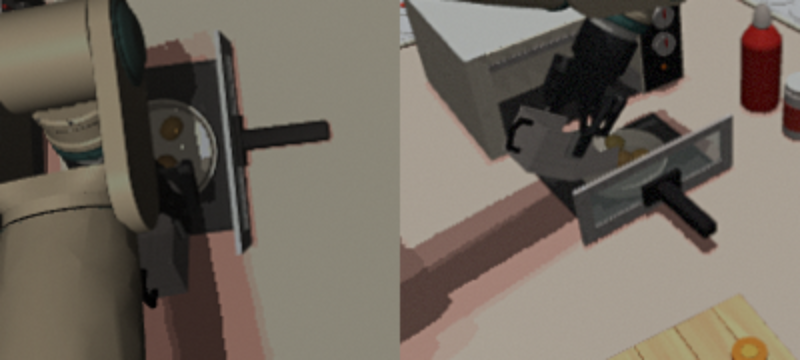

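```bash
python3 - <<'E'
from h import *
o=get_obs()
for r in pour_rows((.500,.134),np.radians(8),[(39.5+2*i,.043) for i in range(11)],o['eef_pos'],39.5): print(r)
E
```

```text
[[-1, -1, 0], [-0.0, 0.0, 0.0]]
[[1, 0, 2], [-0.3, 2.0, 0.0]]
[[3, 0, 5], [-0.6, 4.0, 0.0]]
[[5, 0, 7], [-0.8, 5.9, 0.0]]
[[8, 1, 9], [-1.1, 7.9, 0.0]]
[[10, 1, 11], [-1.4, 9.9, 0.0]]
[[12, 1, 13], [-1.7, 11.9, 0.0]]
[[15, 2, 15], [-1.9, 13.9, 0.0]]
[[17, 2, 16], [-2.2, 15.8, 0.0]]
[[20, 2, 18], [-2.5, 17.8, 0.0]]
[[23, 3, 19], [-2.8, 19.8, 0.0]]
```

Request:
{"op": "jog_arm", "data": {
  "targets": [
    [[1,0,2],[-0.3,2,0],0],
    [[3,0,5],[-0.6,4,0],0],
    [[5,0,7],[-0.8,6,0],0],
    [[8,1,9],[-1.1,8,0],0],
    [[10,1,11],[-1.4,10,0],0],
    [[12,1,13],[-1.7,12,0],0],
    [[15,2,15],[-1.9,14,0],0],
    [[17,2,16],[-2.2,16,0],0],
    [[17,2,16],[-2.2,16,0],0],
    [[17,2,16],[-2.2,16,0],0]
  ]
}}

```text
time: 11.42
eef_pos: [0.4521, 0.1274, 0.1166]
orientation: [[-0.814, -0.143, 0.564], [-0.118, 0.99, 0.081], [-0.569, -0.001, -0.822]]
contact_force: [0.3, -0.2, -0.9]
width: 0.742
```

```bash
python3 look.py c8; python3 -c "
from h import *
show('wrist','w8')"
```

```text
[ 0.179  0.694  1.087  0.04   2.325 -1.522] [0.45213081 0.12738784 0.1171022 ] [ 0.7  0.4 -1.6] 11.5167
```

View pics/c8.png

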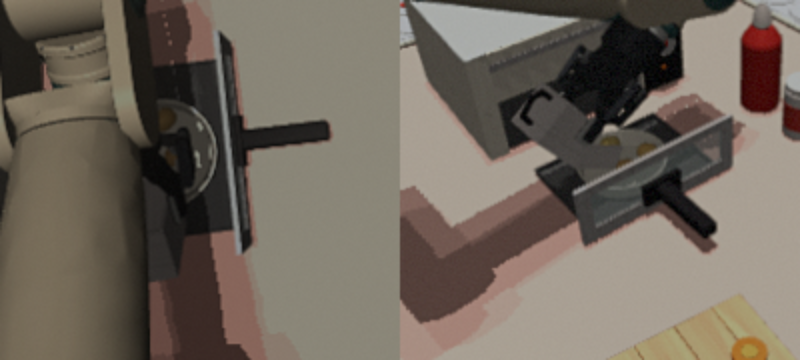

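View pics/w8.png

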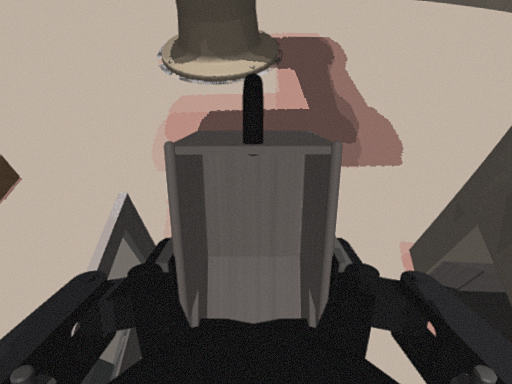

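Request:
{"op": "jog_arm", "data": {
  "targets": [
    [[0,0,8],[0,0,0],0],
    [[-2,0,18],[0,0,0],0],
    [[-5,0,30],[0,0,0],0],
    [[-10,0,40],[0,0,0],0],
    [[-15,0,50],[0.8,-6,0],0],
    [[-20,0,60],[1.7,-12,0],0],
    [[-25,0,65],[2.5,-18,0],0],
    [[-30,0,65],[3.3,-24,0],0],
    [[-35,0,65],[4.2,-30,0],0]
  ]
}}

```text
time: 12.32
eef_pos: [0.4171, 0.1275, 0.1842]
orientation: [[-0.41, -0.142, 0.901], [-0.061, 0.99, 0.128], [-0.91, -0.002, -0.415]]
contact_force: [0.1, -0.1, -1.2]
width: 0.74
```

```bash
python3 look.py c9; python3 -c "
from h import *
show('wrist','w9')
print(get_obs()['orientation'].round(3))"
```

```text
[ 0.199  0.151  1.459  0.023  1.961 -1.51 ] [0.41568968 0.12749328 0.18521647] [-0.6  0.5 -0.1] 12.4167
[[-0.416 -0.142  0.898]
 [-0.062  0.99   0.128]
 [-0.907 -0.002 -0.42 ]]
```

View pics/c9.png

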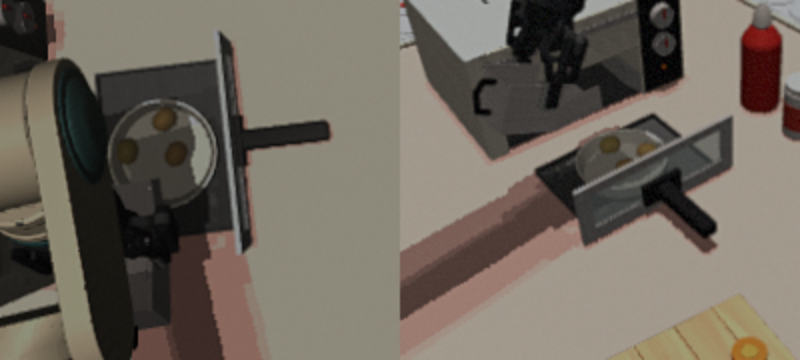

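View pics/w9.png

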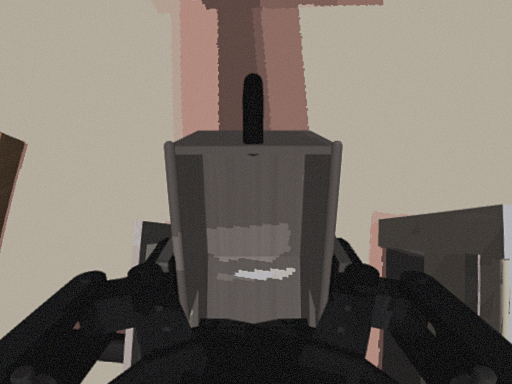

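Request:
{"op": "jog_arm", "data": {
  "targets": [
    [[10,-5,5],[0.8,-6,0],0],
    [[30,-20,5],[1.6,-12,0],0],
    [[55,-40,0],[2.5,-18,0],0],
    [[85,-62,-5],[3.6,-25.2,0],0],
    [[115,-85,-5],[3.6,-25.2,0],0],
    [[145,-110,-5],[3.6,-25.2,0],0],
    [[175,-132,-10],[3.6,-25.2,0],0],
    [[205,-155,-20],[3.6,-25.2,0],0],
    [[235,-178,-35],[3.6,-25.2,0],0],
    [[260,-198,-55],[3.6,-25.2,0],0],
    [[274,-207,-80],[3.6,-25.2,0],0],
    [[274,-207,-100],[3.6,-25.2,0],0]
  ]
}}

```text
time: 13.47
eef_pos: [0.6911, -0.0824, 0.0799]
orientation: [[0.005, -0.138, 0.99], [-0.0, 0.99, 0.138], [-1.0, -0.001, 0.005]]
contact_force: [-0.7, 0.3, -1.6]
width: 0.742
```

Request:
{"op": "jog_arm", "data": {
  "targets": [
    [[0,0,-15],[0,0,0],0],
    [[0,0,-25],[0,0,0],0],
    [[0,0,-25],[0,0,0],0]
  ]
}}

```text
time: 13.72
eef_pos: [0.6892, -0.082, 0.0507]
orientation: [[-0.002, -0.138, 0.99], [0.001, 0.99, 0.138], [-1.0, 0.001, -0.002]]
contact_force: [0.1, -0.2, -0.9]
width: 0.741
```

Request:
{"op": "jog_arm", "data": {
  "targets": [
    [[0,0,-6],[0,-0.8,0],0],
    [[0,0,-11],[0,-0.8,0],0],
    [[0,0,-14],[0,-0.8,0],0],
    [[0,0,-15],[0,-0.8,0],0]
  ]
}}

```text
time: 14.05
eef_pos: [0.6894, -0.0816, 0.0367]
orientation: [[0.012, -0.139, 0.99], [0.001, 0.99, 0.139], [-1.0, -0.001, 0.012]]
contact_force: [-2.5, 1.3, 2.2]
width: 0.741
```

Touching. Open gently and rise.

Request:
{"op": "jog_arm", "data": {
  "targets": [
    [[0,0,0],[0,0,0],80],
    [[0,0,0],[0,0,0],100],
    [[0,0,0],[0,0,0],100],
    [[0,0,0],[0,0,0],100],
    [[0,0,20],[0,0,0],100],
    [[0,0,60],[0,0,0],100],
    [[0,0,100],[0,0,0],100],
    [[-10,-30,135],[0,0,0],100],
    [[-20,-60,165],[0,0,0],100],
    [[-35,-100,180],[0,0,-4],100],
    [[-55,-145,190],[0,0,-9],100],
    [[-55,-145,190],[0,0,-9],100]
  ]
}}

```text
time: 15.05
eef_pos: [0.6331, -0.2311, 0.2299]
orientation: [[0.016, 0.026, 1.0], [-0.004, 1.0, -0.026], [-1.0, -0.004, 0.016]]
contact_force: [0.4, 0.4, 0.1]
width: 0.998
```

```bash
python3 - <<'E'
from h import *
show("wrist","w10");show("top","t10");show("side","s10"); o=get_obs(); print(o['eef_pos'],o['orientation'].round(3))
cv=cal("wrist")
for n in("wrist","top","side"):
  for k,z in (("scoop2_grip",.042),("scoop2_lip",.034)):
    for r in pinpoint(n,k)[:2]: print(n,k,r['location'],round(r['conf'],2), np.round(atz(n,r['location'],z,cv if n=="wrist" else None),4))
E
```

```text
[ 0.63400157 -0.22815535  0.2275016 ] [[ 0.014  0.021  1.   ]
 [-0.001  1.    -0.021]
 [-1.    -0.001  0.014]]
wrist scoop2_grip [188.4, 251.6] 0.94 [ 0.6571 -0.2295  0.042 ]
top scoop2_grip [166.0, 324.4] 0.61 [ 0.6574 -0.2384  0.042 ]
top scoop2_lip [133.8, 325.8] 0.6 [ 0.7376 -0.2467  0.034 ]
side scoop2_grip [228.8, 333.6] 0.66 [ 0.6573 -0.2423  0.042 ]
side scoop2_lip [218.0, 364.5] 0.68 [ 0.7493 -0.2541  0.034 ]
side scoop2_lip [152.8, 298.6] 0.64 [0.7717 0.0441 0.034 ]
```

View pics/w10.png

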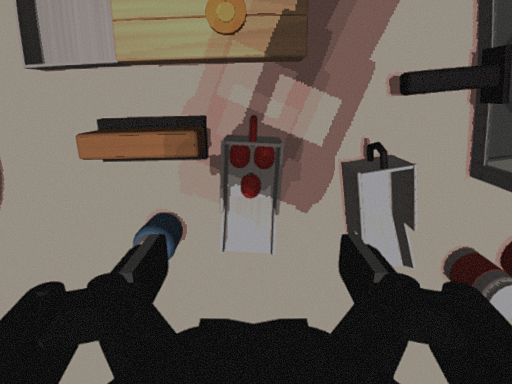

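View pics/s10.png

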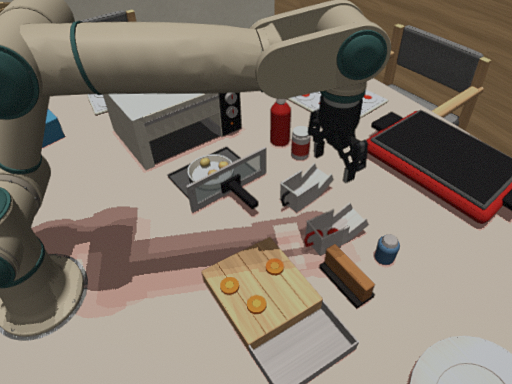

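```bash
python3 - <<'E'
from h import *
cv=cal("wrist")
P=[atz("wrist",l,z,cv) for l,z in (((142,222),.062),((142,281.5),.062),((252,222),.034),((253,273),.034))]
r=(P[0]+P[1])/2; l=(P[2]+P[3])/2; d=(l-r)[:2]; print(P,r,l,np.linalg.norm(d),np.degrees(np.arctan2(d[1],d[0])))
d/=np.linalg.norm(d); print(r[:2]+53e-3*d,l[:2]-88e-3*d)
E
```

```text
[array([ 0.60169801, -0.2553395 ,  0.062     ]), array([ 0.60266324, -0.19512645,  0.062     ]), array([ 0.74142954, -0.26470752,  0.034     ]), array([ 0.74381586, -0.2013148 ,  0.034     ])] [ 0.60218062 -0.22523297  0.062     ] [ 0.7426227  -0.23301116  0.034     ] 0.1406573029229497 -3.170006400249213
[ 0.65509952 -0.22816381] [ 0.65475735 -0.22814486]
```

Request:
{"op": "jog_arm", "data": {
  "targets": [
    [[21,-4,-30],[0,0.8,-2],100],
    [[21,-4,-70],[0,0.8,-2],100],
    [[21,-4,-105],[0,0.8,-2],100],
    [[21,-4,-130],[0,0.8,-2],100],
    [[21,-4,-145],[0,0.8,-2],100],
    [[21,-4,-145],[0,0.8,-2],100],
    [[21,-4,-145],[0,0.8,-2],100]
  ]
}}

```text
time: 16.08
eef_pos: [0.6557, -0.2285, 0.0804]
orientation: [[-0.004, 0.05, 0.999], [0.0, 0.999, -0.05], [-1.0, -0.0, -0.004]]
contact_force: [0.6, -0.2, 0.8]
width: 1.0
```

```bash
python3 - <<'E'
from h import *
show("wrist","w11");o=get_obs(); print(o['eef_pos'],o['orientation'].round(3))
E
```

```text
[ 0.65653349 -0.22900214  0.08237352] [[-0.001  0.05   0.999]
 [-0.001  0.999 -0.05 ]
 [-1.    -0.001 -0.001]]
```

View pics/w11.png

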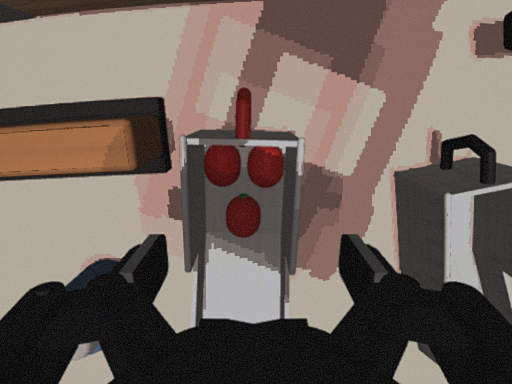

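Request:
{"op": "jog_arm", "data": {
  "targets": [
    [[0,-5,-10],[0,0,0],100],
    [[0,-5,-30],[0,0,0],100],
    [[0,-5,-46],[0,0,0],100],
    [[0,-5,-48],[0,0,0],100],
    [[0,-5,-48],[0,0,0],100],
    [[0,-5,-48],[0,0,0],60],
    [[0,-5,-48],[0,0,0],0],
    [[0,-5,-48],[0,0,0],0],
    [[0,-5,-48],[0,0,0],0],
    [[0,-5,-48],[0,0,0],0],
    [[0,-5,-48],[0,0,0],0]
  ]
}}

```text
time: 17.05
eef_pos: [0.6578, -0.2346, 0.037]
orientation: [[0.003, 0.05, 0.999], [-0.003, 0.999, -0.05], [-1.0, -0.003, 0.003]]
contact_force: [0.9, 0.0, 6.9]
width: 0.739
```

```bash
python3 - <<'E'
from h import *
show("wrist","w12");o=get_obs(); print(o['eef_pos'],o['orientation'].round(3),o['contact_force'],o['width'])
E
```

```text
[ 0.65775178 -0.23460835  0.0370041 ] [[ 0.003  0.05   0.999]
 [-0.003  0.999 -0.05 ]
 [-1.    -0.003  0.003]] [-0.45326675 -0.24408533  6.11670998] 0.734628277990174
```

View pics/w12.png

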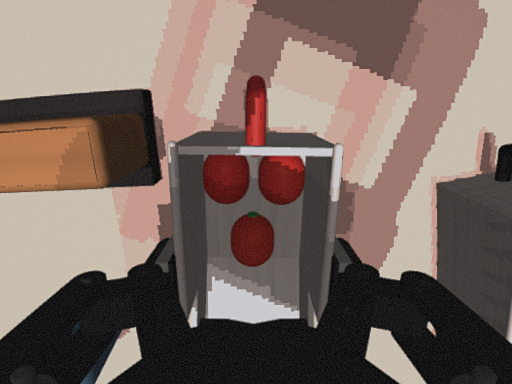

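Request:
{"op": "jog_arm", "data": {
  "targets": [
    [[0,0,15],[0,0,0],0],
    [[-3,3,38],[0,0,0],0],
    [[-10,10,65],[0,0,0],0],
    [[-20,25,95],[0,0,1],0],
    [[-35,45,120],[0,0,2],0],
    [[-52,70,131],[0,0,3],0],
    [[-70,97,131],[0,0,4],0],
    [[-88,123,131],[0,0,5],0],
    [[-106,149,131],[0,0,6],0],
    [[-124,174,131],[0,0,7],0],
    [[-142,200,131],[0,0,8],0],
    [[-160,225,131],[0,0,9],0]
  ]
}}

```text
time: 18.1
eef_pos: [0.4965, -0.0084, 0.1689]
orientation: [[0.004, -0.107, 0.994], [-0.002, 0.994, 0.107], [-1.0, -0.003, 0.004]]
contact_force: [0.6, 0.8, -2.0]
width: 0.741
```

Request:
{"op": "jog_arm", "data": {
  "targets": [
    [[-18,26,0],[0,0,0],0],
    [[-36,51,0],[0,0,0],0],
    [[-54,77,0],[0,0,0],0],
    [[-70,100,0],[0,0,0],0],
    [[-84,119,0],[0,0,0],0],
    [[-92,130,0],[0,0,0],0],
    [[-95,133,-10],[0,0,0],0],
    [[-95,133,-20],[0,0,0],0],
    [[-95,133,-20],[0,0,0],0]
  ]
}}

```text
time: 18.85
eef_pos: [0.4005, 0.124, 0.1465]
orientation: [[0.0, -0.108, 0.994], [-0.003, 0.994, 0.108], [-1.0, -0.003, 0.0]]
contact_force: [-0.3, 0.1, -3.1]
width: 0.739
```

```bash
python3 look.py c13; python3 - <<'E'
from h import *
show("wrist","w13");o=get_obs(); print(o['orientation'].round(3))
for n in("top","side","wrist"): print([ (r['location'],r['conf']) for r in pinpoint(n,"scoop2_lip")[:2]])
E
```

```text
[ 0.213 -0.203  1.831 -0.003  1.512 -1.464] [0.40147791 0.12386244 0.14812521] [ 0.  -0.7 -1.2] 18.95
[[ 0.003 -0.106  0.994]
 [-0.003  0.994  0.106]
 [-1.    -0.003  0.003]]
[([245.7, 160.7], 0.77), ([280.8, 359.3], 0.61)]
[([137.1, 195.3], 0.97)]
[]
```

View pics/c13.png

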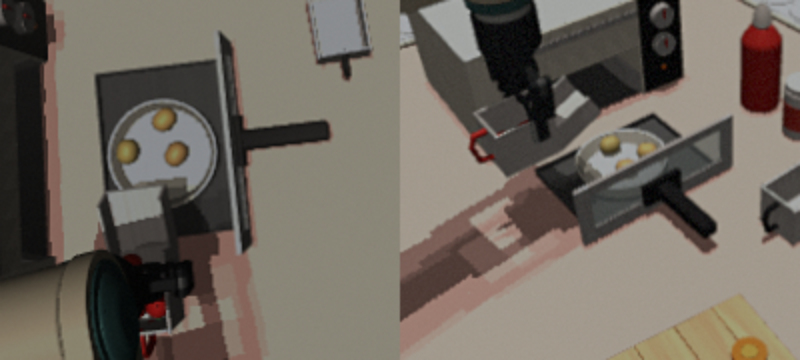

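View pics/w13.png

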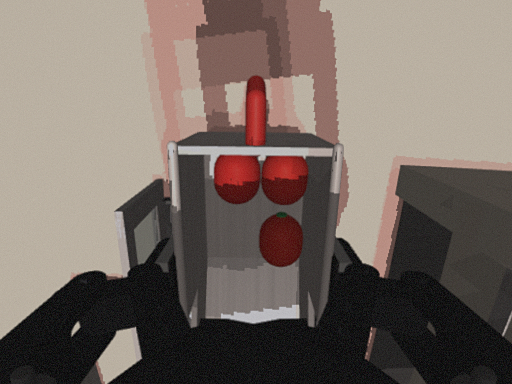

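```bash
python3 - <<'E'
from h import *
print(atz("top",(244.5,158.5),.145),atz("top",(227,171.2),.029), tri([ray("top",(245.7,160.7)),ray("side",(137.1,195.3))]))
for r in pour_rows((.490,.132),np.radians(6.1),[(0,.115),(4,.1),(8,.085),(12,.074),(16,.065),(20,.057),(24,.054)]+[(26+2*i,.052-.001*min(i,4)) for i in range(18)],get_obs()['eef_pos']): print(r)
E
```

```text
[0.48574336 0.1292801  0.145     ] [0.52205284 0.13172088 0.029     ] [0.48645461 0.11852686 0.16205204]
[[1, -2, -32], [-0.0, 0.0, 0.0]]
[[1, -1, -40], [-0.4, 4.0, 0.0]]
[[2, -1, -49], [-0.9, 8.0, 0.0]]
[[3, -1, -54], [-1.3, 11.9, 0.0]]
[[5, -1, -57], [-1.7, 15.9, 0.0]]
[[7, -1, -60], [-2.1, 19.9, 0.0]]
[[9, -1, -57], [-2.6, 23.9, 0.0]]
[[11, 0, -56], [-2.8, 25.9, 0.0]]
[[12, 0, -55], [-3.0, 27.8, 0.0]]
[[14, 0, -53], [-3.2, 29.8, 0.0]]
[[15, 0, -51], [-3.4, 31.8, 0.0]]
[[17, 0, -50], [-3.6, 33.8, 0.0]]
[[19, 0, -47], [-3.8, 35.8, 0.0]]
[[21, 1, -45], [-4.0, 37.8, 0.0]]
[[23, 1, -43], [-4.3, 39.8, 0.0]]
[[25, 1, -40], [-4.5, 41.8, 0.0]]
[[27, 1, -38], [-4.7, 43.8, 0.0]]
[[29, 2, -36], [-4.9, 45.7, 0.0]]
[[31, 2, -34], [-5.1, 47.7, 0.0]]
[[34, 2, -32], [-5.3, 49.7, 0.0]]
[[36, 2, -30], [-5.5, 51.7, 0.0]]
[[39, 3, -28], [-5.7, 53.7, 0.0]]
[[41, 3, -27], [-6.0, 55.7, 0.0]]
[[44, 3, -25], [-6.2, 57.7, 0.0]]
[[47, 3, -24], [-6.4, 59.7, 0.0]]
```

Request:
{"op": "jog_arm", "data": {
  "targets": [
    [[2,0,-15],[0,0,0],0],
    [[3,0,-32],[0,0,0],0],
    [[3,0,-40],[-0.4,4,0],0],
    [[4,0,-49],[-0.9,8,0],0],
    [[5,0,-54],[-1.3,12,0],0],
    [[7,0,-58],[-1.7,16,0],0],
    [[9,0,-60],[-2.1,20,0],0],
    [[11,0,-58],[-2.6,24,0],0],
    [[13,0,-56],[-2.8,26,0],0],
    [[14,0,-55],[-3,28,0],0],
    [[14,0,-55],[-3,28,0],0]
  ]
}}

```text
time: 20.07
eef_pos: [0.417, 0.1239, 0.0937]
orientation: [[-0.466, -0.107, 0.878], [-0.052, 0.994, 0.093], [-0.883, -0.003, -0.469]]
contact_force: [0.2, 0.3, -1.6]
width: 0.743
```

```bash
python3 look.py c14; python3 - <<'E'
from h import *
o=get_obs(); th=np.degrees(np.arcsin(-o['orientation'][2,2]));print(th)
for r in pour_rows((.493,.132),np.radians(6.1),[(th+2*i,.05-.0005*min(i,4)) for i in range(1,18)],o['eef_pos'],th): print(r)
E
```

```text
[ 0.184  0.279  1.515  0.034  1.833 -1.493] [0.41636656 0.12401843 0.09395107] [ 0.2  0.4 -2.8] 20.1667
27.869525813912375
[[2, 0, 2], [-0.2, 2.0, 0.0]]
[[4, 0, 4], [-0.4, 4.0, 0.0]]
[[5, 0, 6], [-0.6, 6.0, 0.0]]
[[7, 1, 8], [-0.9, 8.0, 0.0]]
[[9, 1, 10], [-1.1, 9.9, 0.0]]
[[11, 1, 12], [-1.3, 11.9, 0.0]]
[[13, 1, 15], [-1.5, 13.9, 0.0]]
[[15, 1, 17], [-1.7, 15.9, 0.0]]
[[18, 2, 19], [-1.9, 17.9, 0.0]]
[[20, 2, 21], [-2.1, 19.9, 0.0]]
[[22, 2, 23], [-2.3, 21.9, 0.0]]
[[25, 2, 25], [-2.6, 23.9, 0.0]]
[[27, 3, 27], [-2.8, 25.9, 0.0]]
[[30, 3, 28], [-3.0, 27.8, 0.0]]
[[32, 3, 30], [-3.2, 29.8, 0.0]]
[[35, 4, 31], [-3.4, 31.8, 0.0]]
[[38, 4, 33], [-3.6, 33.8, 0.0]]
```

View pics/c14.png

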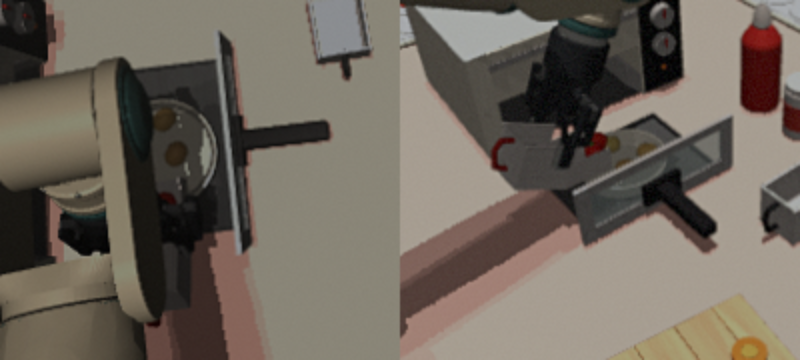

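Request:
{"op": "jog_arm", "data": {
  "targets": [
    [[0,0,0],[0,0,0],0],
    [[2,0,2],[-0.2,2,0],0],
    [[2,0,2],[-0.2,2,0],0],
    [[4,0,4],[-0.4,4,0],0],
    [[5,0,6],[-0.6,6,0],0],
    [[5,0,6],[-0.6,6,0],0],
    [[7,1,8],[-0.9,8,0],0],
    [[9,1,10],[-1.1,10,0],0],
    [[9,1,10],[-1.1,10,0],0],
    [[11,1,12],[-1.3,12,0],0],
    [[13,1,15],[-1.5,14,0],0],
    [[13,1,15],[-1.5,14,0],0]
  ]
}}

```text
time: 21.17
eef_pos: [0.4295, 0.125, 0.1087]
orientation: [[-0.664, -0.108, 0.74], [-0.074, 0.994, 0.079], [-0.744, -0.002, -0.668]]
contact_force: [-0.0, 0.2, -1.8]
width: 0.739
```

```bash
python3 look.py c15; python3 - <<'E'
from h import *
o=get_obs(); th=np.degrees(np.arcsin(-o['orientation'][2,2]));print(th)
for r in pour_rows((.493,.132),np.radians(6.1),[(th+2*i,.048) for i in range(1,10)],o['eef_pos'],th): print(r)
E
```

```text
[ 0.175  0.477  1.311  0.049  2.082 -1.495] [0.42927354 0.12504958 0.10869795] [ 0.2  0.1 -1.8] 21.2667
41.822193074550874
[[2, 0, 2], [-0.2, 2.0, 0.0]]
[[5, 1, 4], [-0.4, 4.0, 0.0]]
[[7, 1, 6], [-0.6, 6.0, 0.0]]
[[9, 1, 8], [-0.9, 8.0, 0.0]]
[[12, 1, 10], [-1.1, 9.9, 0.0]]
[[14, 2, 12], [-1.3, 11.9, 0.0]]
[[17, 2, 14], [-1.5, 13.9, 0.0]]
[[19, 2, 15], [-1.7, 15.9, 0.0]]
[[22, 2, 17], [-1.9, 17.9, 0.0]]
```

View pics/c15.png

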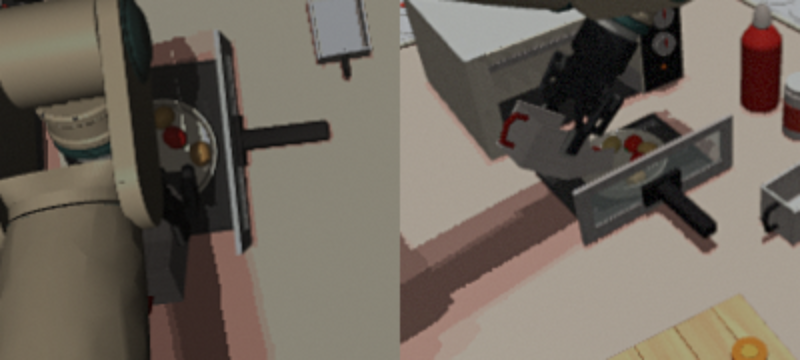

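Request:
{"op": "jog_arm", "data": {
  "targets": [
    [[2,0,2],[-0.2,2,0],0],
    [[5,1,4],[-0.4,4,0],0],
    [[5,1,4],[-0.4,4,0],0],
    [[7,1,7],[-0.6,6,0],0],
    [[9,1,9],[-0.9,8,0],0],
    [[9,1,9],[-0.9,8,0],0],
    [[12,1,12],[-1.1,10,0],0],
    [[14,2,14],[-1.3,12,0],0],
    [[14,2,14],[-1.3,12,0],0],
    [[17,2,17],[-1.5,14,0],0],
    [[17,2,17],[-1.5,14,0],0],
    [[17,2,17],[-1.5,14,0],0]
  ]
}}

```text
time: 22.27
eef_pos: [0.4462, 0.1271, 0.1254]
orientation: [[-0.822, -0.108, 0.56], [-0.091, 0.994, 0.059], [-0.563, -0.002, -0.827]]
contact_force: [0.6, 0.6, -1.8]
width: 0.74
```

```bash
python3 look.py c16;  python3 -c "
from h import *
show('wrist','w16')"
```

```text
[ 0.169  0.671  1.106  0.068  2.336 -1.488] [0.4460913  0.12706901 0.12569731] [-0.5  0.3 -2.1] 22.3667
```

View pics/c16.png

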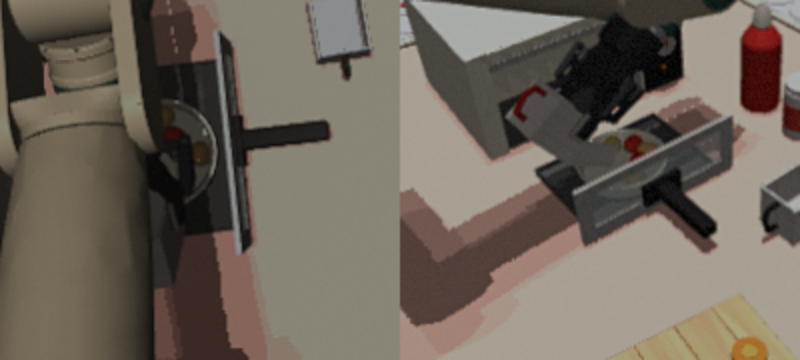

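View pics/w16.png

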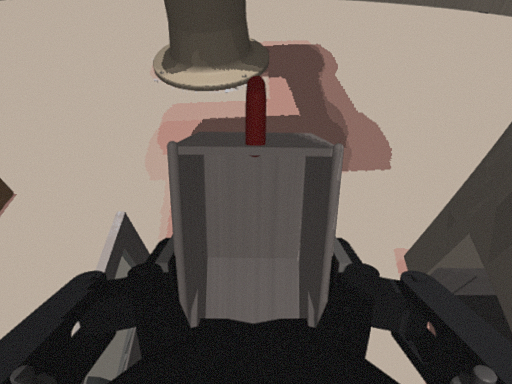

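Request:
{"op": "jog_arm", "data": {
  "targets": [
    [[0,0,4],[0,0,0],0],
    [[0,0,8],[-0.3,3,0],0],
    [[0,0,12],[-0.3,3,0],0],
    [[0,0,14],[-0.3,3,0],0],
    [[0,0,14],[-0.3,3,0],0]
  ]
}}

```text
time: 22.83
eef_pos: [0.4464, 0.1272, 0.1404]
orientation: [[-0.849, -0.109, 0.517], [-0.093, 0.994, 0.055], [-0.52, -0.001, -0.854]]
contact_force: [-1.1, -0.3, -1.7]
width: 0.745
```

```bash
python3 look.py c17
```

```text
[ 0.169  0.688  1.074  0.075  2.401 -1.483] [0.44618921 0.1271042  0.14006343] [-0.5  0.  -1.3] 22.9333
```

View pics/c17.png

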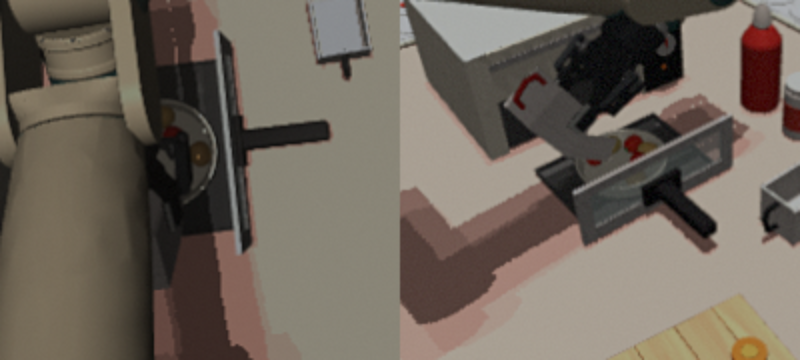

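Seems emptied (reds seen in dish). Rise and untilt.

Request:
{"op": "jog_arm", "data": {
  "targets": [
    [[-2,0,12],[0,0,0],0],
    [[-5,0,25],[0,0,0],0],
    [[-12,0,35],[0.6,-6,0],0],
    [[-18,0,42],[1.3,-12,0],0],
    [[-25,0,45],[1.9,-18,0],0],
    [[-32,0,45],[2.6,-24,0],0],
    [[-38,0,45],[3.2,-30,0],0]
  ]
}}

```text
time: 23.52
eef_pos: [0.4081, 0.1272, 0.1872]
orientation: [[-0.468, -0.108, 0.877], [-0.052, 0.994, 0.094], [-0.882, -0.002, -0.471]]
contact_force: [-0.1, 0.6, -1.1]
width: 0.741
```

```bash
python3 look.py c18; python3 -c "
from h import *
show('wrist','w18');print(get_obs()['orientation'].round(3))"
```

```text
[ 0.192  0.169  1.446  0.042  2.015 -1.478] [0.40692725 0.12727299 0.18858614] [-0.1 -0.2 -0.5] 23.6167
[[-0.472 -0.108  0.875]
 [-0.053  0.994  0.094]
 [-0.88  -0.002 -0.475]]
```

View pics/c18.png

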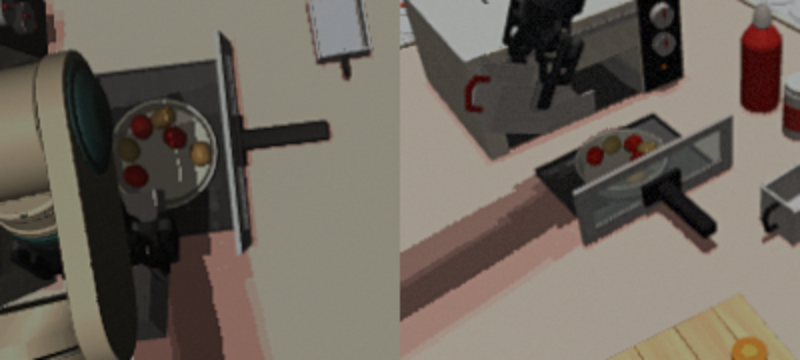

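View pics/w18.png

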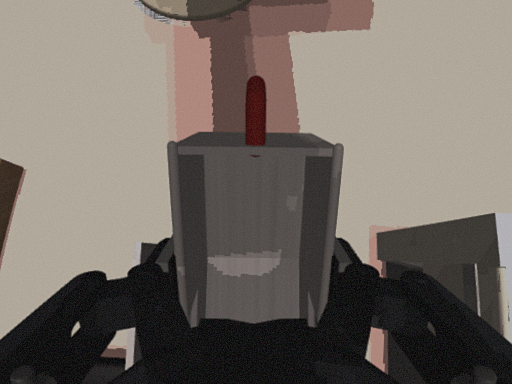

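Request:
{"op": "jog_arm", "data": {
  "targets": [
    [[8,-10,3],[0.8,-7,0],0],
    [[25,-35,3],[1.5,-14,0],0],
    [[45,-65,0],[2.3,-21,0],0],
    [[67,-97,-5],[3,-28.2,0],0],
    [[89,-130,-10],[3,-28.2,0],0],
    [[111,-162,-10],[3,-28.2,0],0],
    [[133,-194,-10],[3,-28.2,0],0],
    [[155,-226,-10],[3,-28.2,0],0],
    [[177,-258,-20],[3,-28.2,0],0],
    [[199,-290,-35],[3,-28.2,0],0],
    [[220,-322,-55],[3,-28.2,0],0],
    [[237,-346,-75],[3,-28.2,0],0]
  ]
}}

```text
time: 24.67
eef_pos: [0.6452, -0.2216, 0.1112]
orientation: [[-0.002, -0.105, 0.994], [-0.002, 0.994, 0.105], [-1.0, -0.002, -0.002]]
contact_force: [1.2, 0.7, -0.7]
width: 0.742
```

Request:
{"op": "jog_arm", "data": {
  "targets": [
    [[7,-10,-15],[0,0,0],0],
    [[11,-16,-30],[0,0,0],0],
    [[11,-16,-45],[0,0,0],0],
    [[11,-16,-60],[0,0,0],0],
    [[11,-16,-60],[0,0,0],0],
    [[11,-16,-60],[0,0,0],0]
  ]
}}

```text
time: 25.17
eef_pos: [0.6555, -0.2371, 0.0495]
orientation: [[-0.006, -0.105, 0.994], [-0.0, 0.994, 0.105], [-1.0, 0.0, -0.006]]
contact_force: [0.7, -0.2, -1.4]
width: 0.739
```

Request:
{"op": "jog_arm", "data": {
  "targets": [
    [[0,0,-6],[0,-0.5,0],0],
    [[0,0,-11],[0,-0.5,0],0],
    [[0,0,-13],[0,-0.5,0],0],
    [[0,0,-13],[0,-0.5,0],0]
  ]
}}

```text
time: 25.5
eef_pos: [0.6557, -0.237, 0.0372]
orientation: [[0.004, -0.106, 0.994], [-0.001, 0.994, 0.106], [-1.0, -0.001, 0.004]]
contact_force: [0.1, 0.1, -1.4]
width: 0.74
```

Request:
{"op": "jog_arm", "data": {
  "targets": [
    [[0,0,-2],[0,0,0],0],
    [[0,0,-2],[0,0,0],0]
  ]
}}

```text
time: 25.67
eef_pos: [0.6559, -0.237, 0.037]
orientation: [[0.004, -0.106, 0.994], [-0.001, 0.994, 0.106], [-1.0, -0.002, 0.004]]
contact_force: [-4.0, 2.0, 6.1]
width: 0.741
```

Request:
{"op": "jog_arm", "data": {
  "targets": [
    [[0,0,0],[0,0,0],80],
    [[0,0,0],[0,0,0],100],
    [[0,0,0],[0,0,0],100],
    [[0,0,0],[0,0,0],100],
    [[0,0,20],[0,0,0],100],
    [[0,0,60],[0,0,0],100],
    [[-5,-10,100],[0,0,-7],100],
    [[-15,-25,130],[0,0,-14],100],
    [[-25,-45,150],[0,0,-21],100],
    [[-35,-70,160],[0,0,-28],100],
    [[-45,-90,165],[0,0,-35],100],
    [[-55,-110,170],[0,0,-42],100]
  ]
}}

```text
time: 26.67
eef_pos: [0.6005, -0.3481, 0.2081]
orientation: [[0.004, 0.592, 0.806], [-0.005, 0.806, -0.592], [-1.0, -0.001, 0.006]]
contact_force: [0.6, 0.2, -0.4]
width: 0.999
```

Request:
{"op": "jog_arm", "data": {
  "targets": [
    [[0,-5,0],[0,0,-10],100],
    [[0,-5,0],[0,0,-20],100],
    [[0,-5,0],[0,0,-30],100],
    [[0,-5,0],[0,0,-40],100],
    [[0,-5,0],[0,0,-50],100],
    [[0,-5,0],[0,0,-54],100],
    [[0,-5,0],[0,0,-54],100],
    [[0,-5,0],[0,0,-54],100],
    [[0,-5,0],[0,0,-54],100]
  ]
}}

```text
time: 27.42
eef_pos: [0.6005, -0.3531, 0.2079]
orientation: [[-0.002, 1.0, -0.008], [-0.006, -0.008, -1.0], [-1.0, -0.002, 0.006]]
contact_force: [0.1, 0.8, -0.1]
width: 1.002
```

```bash
python3 - <<'E'
from h import *
o=get_obs(); print(o['q'].round(3),o['eef_pos'],o['orientation'].round(3))
cv=cal("wrist")
show("wrist","w20");show("top","t20");show("side","s20")
for n in("wrist","top","side"):
    for r in pinpoint(n,"scraper_mid")[:2]: print(n,r['location'],round(r['conf'],2), np.round(atz(n,r['location'],.032,cv if n=="wrist" else None),4))
E
```

```text
[-0.582  0.564  0.851 -0.006  1.726 -0.576] [ 0.60047788 -0.35314134  0.20786151] [[-0.002  1.    -0.008]
 [-0.006 -0.008 -1.   ]
 [-1.    -0.002  0.006]]
wrist [170.6, 255.4] 0.56 [ 0.6018 -0.3519  0.032 ]
top [190.4, 371.1] 0.8 [ 0.597 -0.348  0.032]
side [273.8, 347.3] 0.9 [ 0.6038 -0.3522  0.032 ]
```

View pics/w20.png

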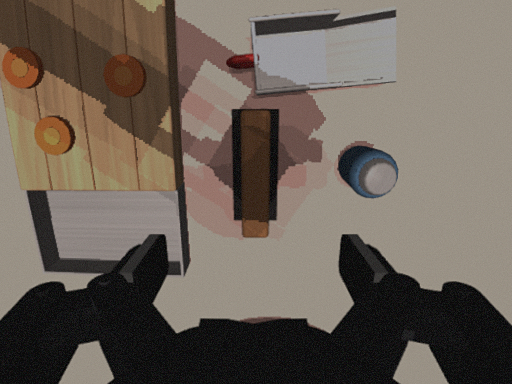

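View pics/s20.png

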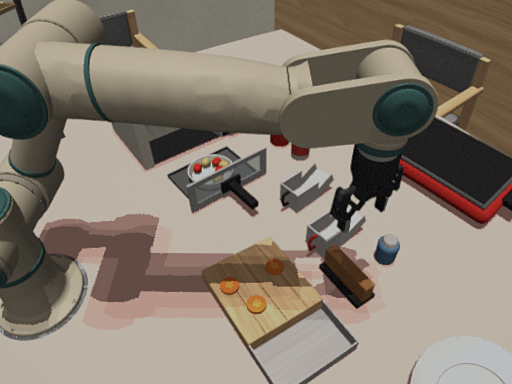

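Request:
{"op": "jog_arm", "data": {
  "targets": [
    [[0,1,-35],[0,0,0],100],
    [[0,1,-75],[0,0,0],100],
    [[0,1,-115],[0,0,0],100],
    [[0,1,-145],[0,0,0],100],
    [[0,1,-163],[0,0,0],100],
    [[0,1,-166],[0,0,0],100],
    [[0,1,-166],[0,0,0],50],
    [[0,1,-166],[0,0,0],0],
    [[0,1,-166],[0,0,0],0],
    [[0,1,-166],[0,0,0],0],
    [[0,1,-166],[0,0,0],0],
    [[0,1,-166],[0,0,0],0]
  ]
}}

```text
time: 28.72
eef_pos: [0.6013, -0.3526, 0.0441]
orientation: [[0.001, 1.0, -0.004], [-0.007, -0.004, -1.0], [-1.0, 0.001, 0.007]]
contact_force: [-0.2, -0.0, 4.0]
width: 0.32
```

```bash
python3 - <<'E'
from h import *
o=get_obs(); print(o['q'].round(3),o['eef_pos'],o['orientation'].round(3),o['width'])
show("wrist","w21")
E
```

```text
[-0.581  0.663  1.041 -0.006  1.433 -0.577] [ 0.60129793 -0.35263225  0.04411952] [[ 0.001  1.    -0.004]
 [-0.007 -0.004 -1.   ]
 [-1.     0.001  0.007]] 0.3199566332387639
```

View pics/w21.png

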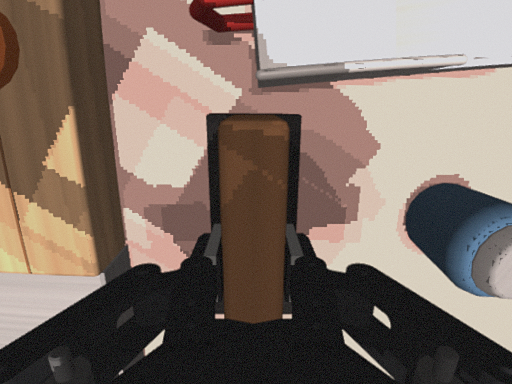

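```bash
python3 - <<'E'
from h import *
def b(c,r): return (r/2.2+100,c/2.2+100)
C=[atz("top",b(*p),.04) for p in ((441,276),(628,275),(443,447),(635,448))]
for c in C: print(c.round(4))
print("mean",np.mean(C,0).round(4), np.degrees(np.arctan2(-(C[0]-C[1])[0],(C[0]-C[1])[1])),np.degrees(np.arctan2(-(C[2]-C[3])[0],(C[2]-C[3])[1])),np.degrees(np.arctan2((C[0]-C[2])[1],(C[0]-C[2])[0])))
for p in ((517,315),(576,394),(511,418)): print("off",atz("top",b(*p),.047).round(4))
E
```

```text
[ 0.5178 -0.1764  0.04  ]
[ 0.5143 -0.3738  0.04  ]
[ 0.3406 -0.1713  0.04  ]
[ 0.3365 -0.3689  0.04  ]
mean [ 0.4273 -0.2726  0.04  ] -1.036243959230692 -1.1889364066028816 -1.6232544889687632
off [ 0.4751 -0.2536  0.047 ]
off [ 0.3929 -0.3102  0.047 ]
off [ 0.3699 -0.2421  0.047 ]
```

Request:
{"op": "jog_arm", "data": {
  "targets": [
    [[0,0,20],[0,0,0],0],
    [[0,0,50],[0,0,0],0],
    [[0,0,85],[0,0,0],0],
    [[0,0,116],[0,0,0],0],
    [[-10,0,116],[0,0,7],0],
    [[-30,10,116],[0,0,14],0],
    [[-55,25,116],[0,0,21],0],
    [[-80,45,116],[0,0,28],0],
    [[-105,70,116],[0,0,35],0],
    [[-130,95,116],[0,0,42],0],
    [[-155,120,116],[0,0,49],0],
    [[-180,145,116],[0,0,56],0]
  ]
}}

```text
time: 29.77
eef_pos: [0.4197, -0.2064, 0.1596]
orientation: [[0.006, 0.557, 0.83], [-0.003, 0.83, -0.557], [-1.0, 0.001, 0.007]]
contact_force: [0.3, 1.1, -1.4]
width: 0.318
```

Request:
{"op": "jog_arm", "data": {
  "targets": [
    [[-15,20,0],[0,0,7],0],
    [[-30,35,0],[0,0,14],0],
    [[-39,43,0],[0,0,21],0],
    [[-39,43,0],[0,0,28],0],
    [[-39,43,-10],[0,0,33],0],
    [[-39,43,-30],[0,0,33],0],
    [[-39,43,-45],[0,0,33],0],
    [[-39,43,-50],[0,0,33],0],
    [[-39,43,-50],[0,0,33],0]
  ]
}}

```text
time: 30.52
eef_pos: [0.3798, -0.1629, 0.1083]
orientation: [[0.004, 0.015, 1.0], [0.003, 1.0, -0.015], [-1.0, 0.003, 0.004]]
contact_force: [-0.0, 0.5, -1.2]
width: 0.318
```

```bash
python3 - <<'E'
from h import *
o=get_obs(); print(o['q'].round(3),o['eef_pos'],o['orientation'].round(3),o['width'])
show("wrist","w22");show("side","s22");show("top","t22")
E
```

```text
[-0.497 -0.186  1.899  0.004  1.426 -2.053] [ 0.3798346  -0.16292452  0.10834072] [[ 0.004  0.015  1.   ]
 [ 0.003  1.    -0.015]
 [-1.     0.003  0.004]] 0.3177783306475819
```

View pics/w22.png

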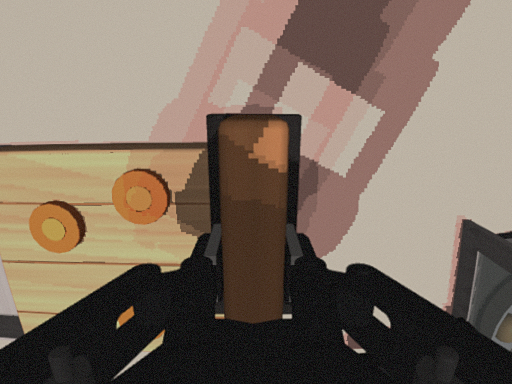

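View pics/s22.png

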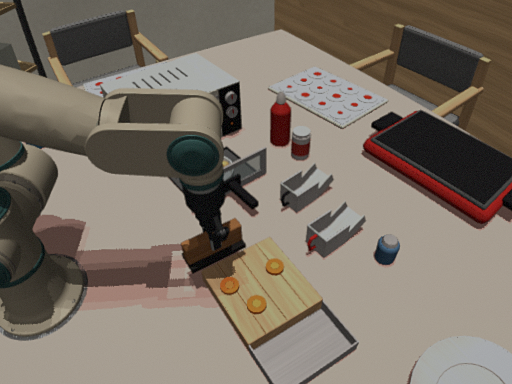

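View pics/t22.png

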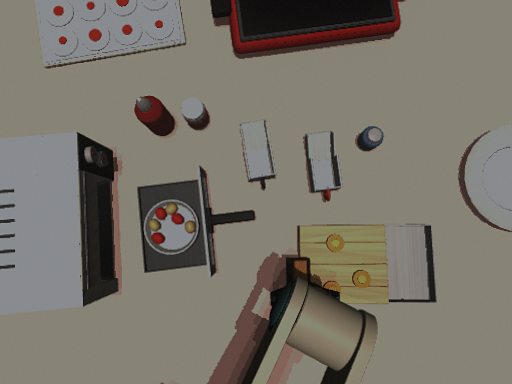

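Request:
{"op": "jog_arm", "data": {
  "targets": [
    [[2,0,-12],[0,0,0],0],
    [[2,0,-22],[0,0,0],0],
    [[2,0,-22],[0,0,0],0],
    [[2,-8,-22],[0,0,0],0],
    [[2,-20,-22],[0,0,0],0],
    [[2,-32,-22],[0,0,0],0],
    [[2,-44,-22],[0,0,0],0],
    [[1,-56,-22],[0,0,0],0],
    [[1,-68,-22],[0,0,0],0],
    [[1,-80,-22],[0,0,0],0],
    [[0,-90,-22],[0,0,0],0],
    [[0,-100,-22],[0,0,0],0]
  ]
}}

```text
time: 31.67
eef_pos: [0.381, -0.2648, 0.0886]
orientation: [[0.008, 0.016, 1.0], [0.001, 1.0, -0.016], [-1.0, 0.001, 0.008]]
contact_force: [-0.1, -0.4, -1.3]
width: 0.318
```

```bash
python3 - <<'E'
from h import *
o=get_obs(); print(o['eef_pos'],o['contact_force'],o['width'])
show("wrist","w23");show("side","s23")
E
```

```text
[ 0.38096237 -0.26484559  0.08856883] [-0.05256481 -0.39028147 -1.28992083] 0.3180621045435962
```

View pics/w23.png

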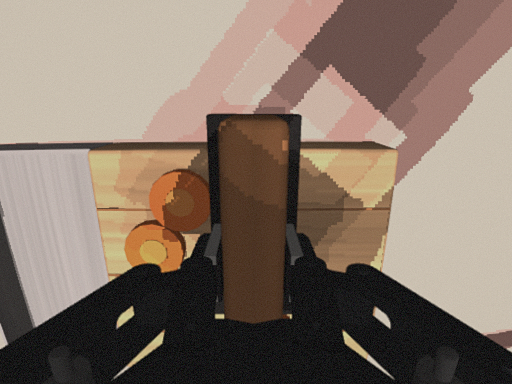

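View pics/s23.png

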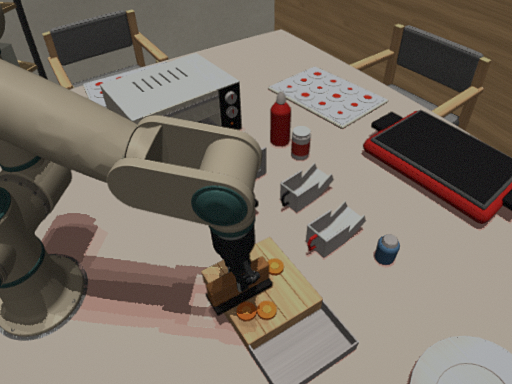

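Request:
{"op": "jog_arm", "data": {
  "targets": [
    [[0,-8,-2],[0,0,0],0],
    [[0,-18,-2],[0,0,0],0],
    [[0,-29,-2],[0,0,0],0],
    [[-1,-40,-2],[0,0,0],0],
    [[-1,-51,-2],[0,0,0],0],
    [[-1,-62,-2],[0,0,0],0],
    [[-2,-73,-2],[0,0,0],0],
    [[-2,-84,-2],[0,0,0],0],
    [[-2,-95,-2],[0,0,0],0],
    [[-2,-106,-2],[0,0,0],0],
    [[-2,-117,-2],[0,0,0],0],
    [[-2,-125,-2],[0,0,0],0]
  ]
}}

```text
time: 32.77
eef_pos: [0.379, -0.3914, 0.0867]
orientation: [[0.008, 0.017, 1.0], [-0.0, 1.0, -0.017], [-1.0, -0.0, 0.008]]
contact_force: [0.8, -0.3, -1.3]
width: 0.319
```

```bash
python3 - <<'E'
from h import *
o=get_obs(); print(o['eef_pos'],o['contact_force'],o['width'])
show("wrist","w24");show("side","s24")
E
```

```text
[ 0.37900894 -0.3914119   0.08665878] [ 0.81595746 -0.26753107 -1.29311045] 0.3186237068112775
```

View pics/w24.png

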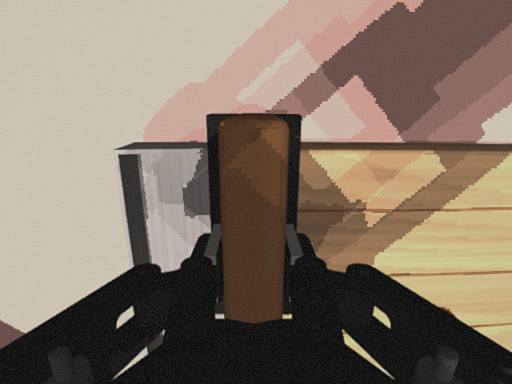

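View pics/s24.png

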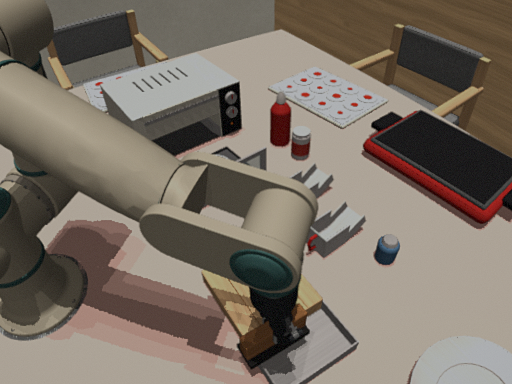

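Request:
{"op": "jog_arm", "data": {
  "targets": [
    [[0,0,30],[0,0,0],0],
    [[0,10,55],[0,0,0],0],
    [[15,40,60],[0,0,0],0],
    [[30,75,60],[0,0,0],0],
    [[50,110,60],[0,0,0],0],
    [[70,145,60],[0,0,0],0],
    [[88,180,60],[0,0,0],0],
    [[98,205,50],[0,0,0],0],
    [[98,205,25],[0,0,0],0],
    [[98,205,8],[0,0,0],0],
    [[98,205,0],[0,0,0],0],
    [[98,205,0],[0,0,0],0]
  ]
}}

```text
time: 33.87
eef_pos: [0.4764, -0.1854, 0.0856]
orientation: [[0.006, 0.017, 1.0], [0.001, 1.0, -0.017], [-1.0, 0.002, 0.006]]
contact_force: [-0.3, 1.0, -0.9]
width: 0.315
```

```bash
python3 - <<'E'
from h import *
o=get_obs(); print(o['eef_pos'],o['orientation'].round(3),o['contact_force'],o['width'])
show("wrist","w25");show("side","s25")
E
```

```text
[ 0.47637433 -0.18535761  0.08560856] [[ 0.006  0.017  1.   ]
 [ 0.001  1.    -0.017]
 [-1.     0.002  0.006]] [-0.2664516   1.04482122 -0.9488826 ] 0.31475275627774635
```

View pics/w25.png

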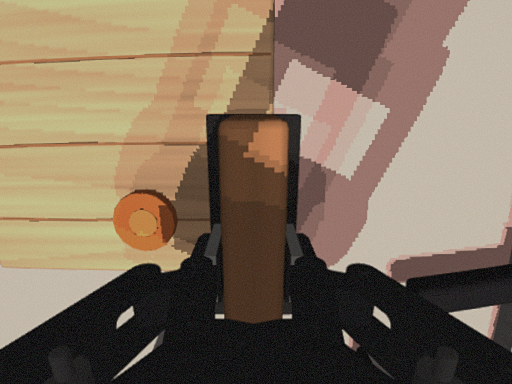

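View pics/s25.png

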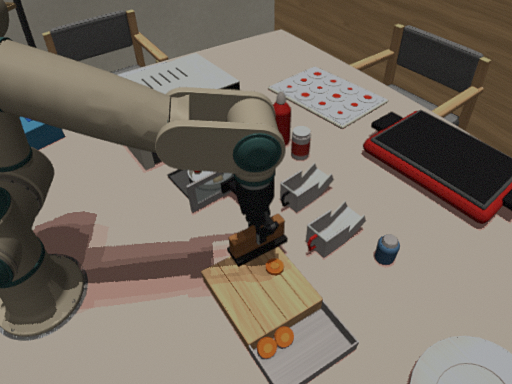

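Request:
{"op": "jog_arm", "data": {
  "targets": [
    [[0,-6,0],[0,0,0],0],
    [[0,-14,0],[0,0,0],0],
    [[0,-24,0],[0,0,0],0],
    [[0,-34,0],[0,0,0],0],
    [[-1,-45,0],[0,0,0],0],
    [[-1,-56,0],[0,0,0],0],
    [[-1,-67,0],[0,0,0],0],
    [[-1,-78,0],[0,0,0],0],
    [[-2,-89,0],[0,0,0],0],
    [[-2,-100,0],[0,0,0],0],
    [[-2,-111,0],[0,0,0],0],
    [[-2,-122,0],[0,0,0],0]
  ]
}}

```text
time: 34.97
eef_pos: [0.475, -0.3095, 0.0871]
orientation: [[0.009, 0.018, 1.0], [-0.0, 1.0, -0.018], [-1.0, -0.0, 0.009]]
contact_force: [0.2, 0.3, -1.7]
width: 0.32
```

Request:
{"op": "jog_arm", "data": {
  "targets": [
    [[0,-11,0],[0,0,0],0],
    [[0,-22,0],[0,0,0],0],
    [[-1,-33,0],[0,0,0],0],
    [[-1,-44,0],[0,0,0],0],
    [[-1,-55,0],[0,0,0],0],
    [[-1,-66,0],[0,0,0],0],
    [[-2,-77,0],[0,0,0],0],
    [[-2,-86,0],[0,0,0],0],
    [[-2,-86,0],[0,0,0],0],
    [[-2,-86,30],[0,0,0],0],
    [[0,-70,60],[0,0,0],0],
    [[10,-40,70],[0,0,0],0]
  ]
}}

```text
time: 35.97
eef_pos: [0.4852, -0.3521, 0.1618]
orientation: [[0.013, 0.022, 1.0], [-0.005, 1.0, -0.022], [-1.0, -0.005, 0.013]]
contact_force: [0.8, 0.1, -0.2]
width: 0.32
```

```bash
python3 - <<'E'
from h import *
o=get_obs(); print(o['eef_pos'],o['orientation'].round(3),o['contact_force'],o['width'])
show("top","t26");show("side","s26")
E
```

```text
[ 0.48515147 -0.35213031  0.1618372 ] [[ 0.013  0.022  1.   ]
 [-0.005  1.    -0.022]
 [-1.    -0.005  0.013]] [ 0.78213978  0.12631149 -0.16638581] 0.3195219204874619
```

View pics/t26.png

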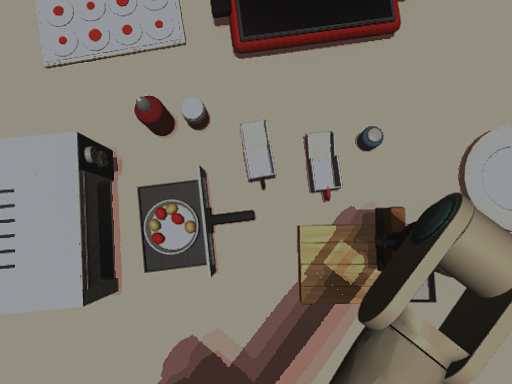

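View pics/s26.png

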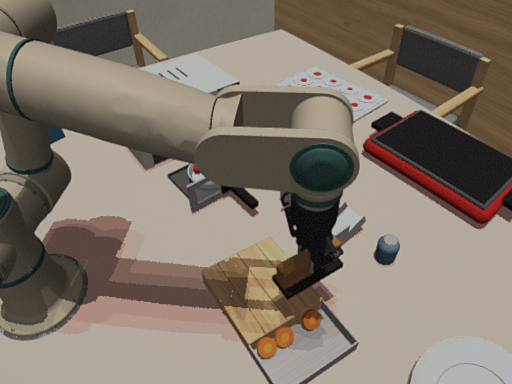

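Request:
{"op": "jog_arm", "data": {
  "targets": [
    [[15,-5,0],[0,0.4,0],0],
    [[45,-15,0],[0,0.4,0],0],
    [[75,-25,0],[0,0.4,0],0],
    [[100,-35,-10],[0,0.4,0],0],
    [[110,-38,-35],[0,0.4,0],0],
    [[110,-38,-65],[0,0.4,0],0],
    [[110,-38,-90],[0,0.4,0],0],
    [[110,-38,-105],[0,0.4,0],0],
    [[110,-38,-112],[0,0.4,0],0],
    [[110,-38,-112],[0,0.4,0],0]
  ]
}}

```text
time: 36.9
eef_pos: [0.5966, -0.3846, 0.0467]
orientation: [[0.004, 0.015, 1.0], [-0.001, 1.0, -0.015], [-1.0, -0.0, 0.004]]
contact_force: [-0.4, 0.4, -1.7]
width: 0.321
```

Request:
{"op": "jog_arm", "data": {
  "targets": [
    [[0,0,-4],[0,0,0],0],
    [[0,0,-7],[0,0,0],0],
    [[0,0,-7],[0,0,0],0]
  ]
}}

```text
time: 37.15
eef_pos: [0.5977, -0.3856, 0.044]
orientation: [[0.008, 0.015, 1.0], [-0.003, 1.0, -0.015], [-1.0, -0.003, 0.008]]
contact_force: [-3.4, 3.0, 6.1]
width: 0.319
```

Request:
{"op": "jog_arm", "data": {
  "targets": [
    [[0,0,0],[0,0,0],50],
    [[0,0,0],[0,0,0],80],
    [[0,0,0],[0,0,0],80],
    [[0,0,20],[0,0,0],80],
    [[0,0,60],[0,0,0],80],
    [[0,0,100],[0,0,0],80],
    [[0,20,140],[0,0,-7],80],
    [[-5,50,170],[0,0,-14],80],
    [[-10,85,190],[0,0,-21],80],
    [[-15,120,200],[0,0,-28],80],
    [[-20,155,200],[0,0,-35],80],
    [[-25,190,200],[0,0,-42],80]
  ]
}}

```text
time: 38.15
eef_pos: [0.5726, -0.1941, 0.2458]
orientation: [[0.007, 0.684, 0.729], [-0.009, 0.729, -0.684], [-1.0, -0.002, 0.012]]
contact_force: [0.3, -0.1, -0.4]
width: 0.799
```

Request:
{"op": "jog_arm", "data": {
  "targets": [
    [[-5,30,0],[0,0,-7],80],
    [[-10,60,0],[0,0,-14],80],
    [[-15,90,0],[0,0,-21],80],
    [[-20,120,0],[0,0,-28],80],
    [[-25,145,0],[0,0,-35],80],
    [[-32,163,0],[0,0,-42],80],
    [[-32,163,0],[0,0,-42],80],
    [[-32,163,0],[0,0,-42],80]
  ]
}}

```text
time: 38.82
eef_pos: [0.5406, -0.0306, 0.2464]
orientation: [[0.0, 0.996, 0.088], [-0.012, 0.088, -0.996], [-1.0, -0.001, 0.012]]
contact_force: [-0.1, -0.5, 0.3]
width: 0.802
```

```bash
python3 - <<'E'
from h import *
o=get_obs(); print(o['q'].round(3),o['eef_pos'],o['orientation'].round(3),o['contact_force'],o['width'])
cv=cal("wrist");show("wrist","w27");show("top","t27");show("side","s27")
for k,z in(("tray_handle",.036),("dish_floor",.008),("roaster",0)):
  for n in("wrist","top","side"):
    for r in pinpoint(n,k)[:1]: print(n,k,r['location'],round(r['conf'],2), np.round(atz(n,r['location'],z,cv if n=="wrist" else None),4))
a=cv2.imread("pics/t27.png")[120:330,0:270]
cv2.imwrite("pics/r27.png",cv2.resize(a,None,fx=2.8,fy=2.8,interpolation=cv2.INTER_CUBIC))
E
```

```text
[-0.119  0.097  1.345 -0.012  1.697 -0.208] [ 0.54063864 -0.03064549  0.24642269] [[ 0.     0.996  0.088]
 [-0.012  0.088 -0.996]
 [-1.    -0.001  0.012]] [-0.09824912 -0.45659257  0.25200077] 0.8018301942975701
wrist tray_handle [161.8, 255.4] 0.55 [ 0.5421 -0.0276  0.036 ]
top tray_handle [287.0, 395.3] 0.65 [ 0.3724 -0.3879  0.036 ]
side tray_handle [195.8, 247.4] 0.76 [ 0.5504 -0.0274  0.036 ]
wrist dish_floor [20.6, 248.1] 0.75 [0.5195 0.1317 0.008 ]
top dish_floor [153.4, 259.8] 0.56 [ 0.6995 -0.0853  0.008 ]
side dish_floor [173.0, 213.3] 0.96 [0.5329 0.1327 0.008 ]
top roaster [227.7, 116.0] 0.64 [0.5243 0.2755 0.    ]
side roaster [147.0, 183.7] 0.69 [0.5182 0.3062 0.    ]
```

View pics/w27.png

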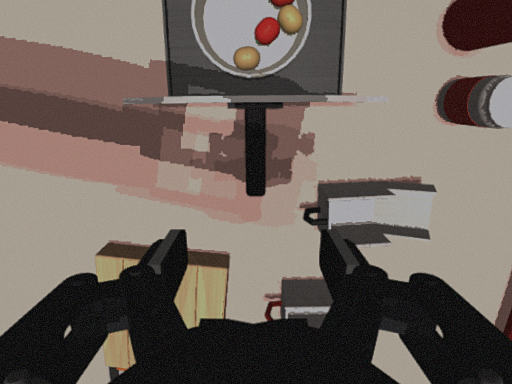

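View pics/s27.png

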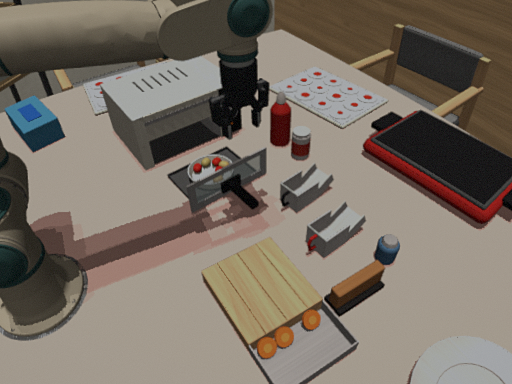

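View pics/r27.png

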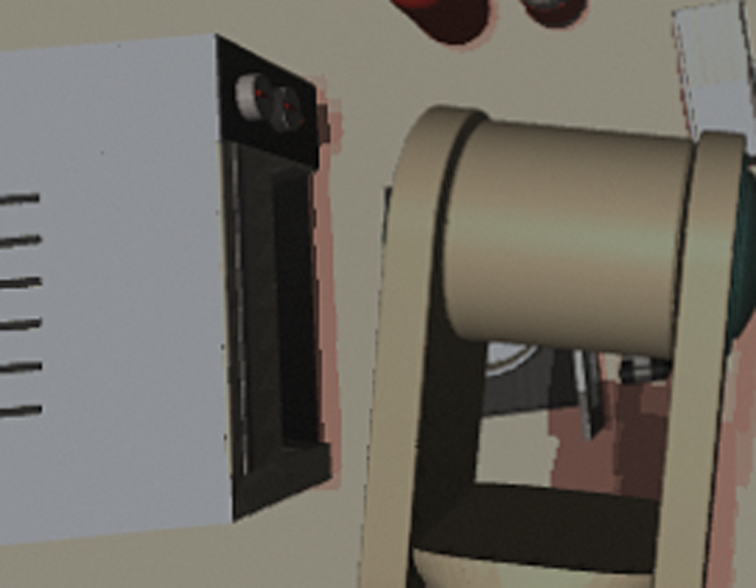

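```bash
python3 - <<'E'
from h import *
def b(c,r): return (r/2.8+120,c/2.8)
P=[atz("top",b(*p),z)[:2] for p,z in (((217,35),.175),((233,522),.175),((317,86),0),((331,478),0))]
for p in P: print(p.round(4))
for a,c in((0,1),(2,3)):
    d=P[a]-P[c]; print("width",np.linalg.norm(d),"x-axis az",np.degrees(np.arctan2(d[1],d[0]))+90, "mid",(P[a]+P[c])/2)
print("mouth edges z0",atz("top",b(319,168),0),atz("top",b(329,443),0))
print("mouth edges top",[proj("top",p) for p in ()])
E
python3 - <<'E'
import cv2
a=cv2.imread("pics/side0.png")[60:215,85:285]
cv2.imwrite("pics/rs.png",cv2.resize(a,None,fx=3.8,fy=3.8,interpolation=cv2.INTER_CUBIC))
E
```

```text
[0.719  0.2875]
[0.3718 0.2664]
[0.7185 0.2855]
[0.3722 0.2671]
width 0.34784007790282523 x-axis az 93.47578926064601 mid [0.54543339 0.27694814]
width 0.3467635014948473 x-axis az 93.04260131191127 mid [0.5453196 0.276333 ]
mouth edges z0 [0.64359908 0.28267354 0.        ] [0.40185706 0.26949395 0.        ]
mouth edges top []
```

View pics/rs.png

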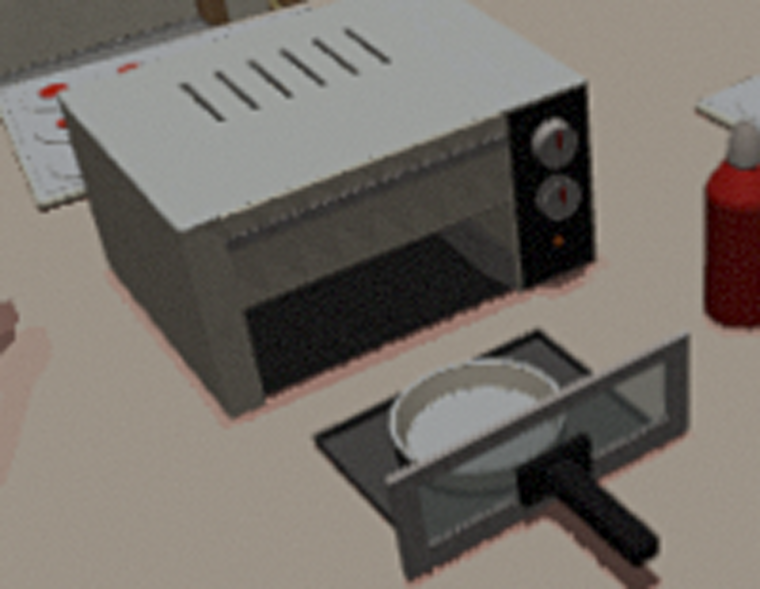

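```bash
python3 - <<'E'
from h import *
A=atz("side",(60+393/3.8,85+262/3.8),0);B=atz("side",(60+290/3.8,85+520/3.8),0);print(A,B,(A+B)/2,np.linalg.norm(A-B))
# tray from w27: plate ends, handle, dish rim; tool pose at shot
cv=cal("wrist")
for n,l,z in (("plateL",(100,124),.095),("plateR",(98.5,387),.095),("hend",(195,256),.047),("hstart",(107,264),.047),("trayL",(100,170),.012)):
    print(n,atz("wrist",l,z,cv).round(4))
E
```

```text
[0.4077804  0.28322894 0.        ] [0.64631348 0.28755976 0.        ] [0.52704694 0.28539435 0.        ] 0.238572398665918
plateL [0.4116 0.0328 0.095 ]
plateR [0.659  0.0552 0.095 ]
hend [ 0.5458 -0.0658  0.047 ]
hstart [0.5457 0.0359 0.047 ]
trayL [0.4326 0.0347 0.012 ]
```

Request:
{"op": "jog_arm", "data": {
  "targets": [
    [[2,0,-40],[0,0,0],80],
    [[2,0,-80],[0,0,0],80],
    [[2,0,-120],[0,0,0],80],
    [[2,0,-155],[0,0,0],80],
    [[2,0,-185],[0,0,0],80],
    [[2,0,-205],[0,0,0],80],
    [[2,0,-216],[0,0,0],80],
    [[2,0,-217],[0,0,0],80],
    [[2,0,-217],[0,0,0],80]
  ]
}}

```text
time: 40.17
eef_pos: [0.5429, -0.0314, 0.0293]
orientation: [[-0.001, 0.996, 0.084], [-0.012, 0.084, -0.996], [-1.0, -0.002, 0.012]]
contact_force: [0.1, 0.0, 0.7]
width: 0.797
```

```bash
python3 - <<'E'
from h import *
o=get_obs(); print(o['q'].round(3),o['eef_pos'],o['orientation'].round(3),o['contact_force'],o['width'])
show("wrist","w28")
E
```

```text
[-0.12   0.285  1.582 -0.012  1.274 -0.2  ] [ 0.54294933 -0.03136189  0.02931135] [[-0.001  0.996  0.084]
 [-0.012  0.084 -0.996]
 [-1.    -0.002  0.012]] [0.10895082 0.02854296 0.71114286] 0.7971133615027464
```

View pics/w28.png

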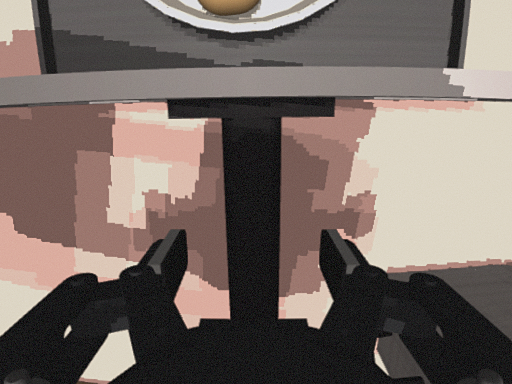

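Request:
{"op": "jog_arm", "data": {
  "targets": [
    [[0,0,0],[0,0,0],50],
    [[0,0,0],[0,0,0],20],
    [[0,0,0],[0,0,0],0],
    [[0,0,0],[0,0,0],0],
    [[0,0,0],[0,0,0],0],
    [[0,0,0],[0,0,0],0],
    [[0,0,0],[0,0,0],0]
  ]
}}

```text
time: 40.8
eef_pos: [0.544, -0.0315, 0.0315]
orientation: [[0.002, 0.996, 0.085], [-0.012, 0.085, -0.996], [-1.0, 0.001, 0.013]]
contact_force: [-2.7, -1.1, 6.2]
width: 0.268
```

```bash
python3 - <<'E'
from h import *
o=get_obs(); print(o['q'].round(3),o['eef_pos'],o['orientation'].round(3),o['contact_force'],o['width'])
show("wrist","w29")
# target
ro=np.array([.5225,.277]);xr=np.array([np.cos(np.radians(93.1)),np.sin(np.radians(93.1))])
print("handle home",ro+(.0825-.16)*xr,"line check at -: ",[ (d,(ro+(d-.16)*xr).round(4)) for d in (-.14,-.08,-.03,.03)])
E
```

```text
[-0.12   0.282  1.58  -0.013  1.275 -0.201] [ 0.54398849 -0.03153688  0.03145882] [[ 0.002  0.996  0.085]
 [-0.012  0.085 -0.996]
 [-1.     0.001  0.013]] [-2.66420503 -1.11836883  6.17361438] 0.2683068230297026
handle home [0.52669111 0.19961341] line check at -:  [(-0.14, array([ 0.5387, -0.0226])), (-0.08, array([0.5355, 0.0374])), (-0.03, array([0.5328, 0.0873])), (0.03, array([0.5295, 0.1472]))]
```

View pics/w29.png

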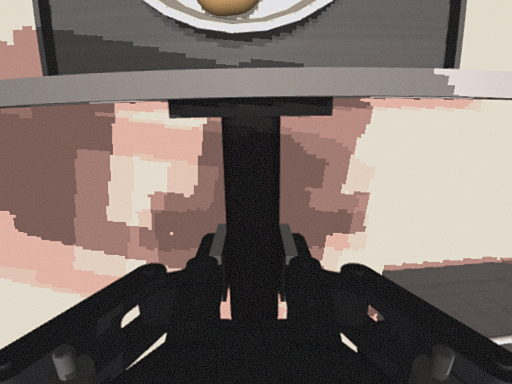

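Request:
{"op": "jog_arm", "data": {
  "targets": [
    [[0,1,0],[0,0,0],0],
    [[-1,4,0],[0,0,-0.3],0],
    [[-2,8,0],[0,0,-0.6],0],
    [[-3,13,0],[0,0,-0.9],0],
    [[-4,19,0],[0,0,-1.2],0],
    [[-5,26,0],[0,0,-1.5],0],
    [[-6,33,0],[0,0,-1.8],0],
    [[-7,40,0],[0,0,-2],0],
    [[-8,48,0],[0,0,-2],0],
    [[-8,56,0],[0,0,-2],0],
    [[-8,63,0],[0,0,-2],0],
    [[-8,68,0],[0,0,-2],0]
  ]
}}

```text
time: 41.85
eef_pos: [0.5362, 0.036, 0.0318]
orientation: [[0.003, 0.999, 0.049], [-0.014, 0.049, -0.999], [-1.0, 0.002, 0.015]]
contact_force: [-1.0, -8.2, 1.0]
width: 0.269
```

```bash
python3 - <<'E'
from h import *
o=get_obs(); print(o['eef_pos'],o['orientation'].round(3),o['contact_force'],o['moment'],o['width'])
show("wrist","w30");show("top","t30");show("side","s30")
a=cv2.imread("pics/t30.png")[120:330,0:270]
b=cv2.imread("pics/s30.png")[60:270,60:330]
cv2.imwrite("pics/r30.png",cv2.resize(np.vstack([a,b]),None,fx=1.4,fy=1.4,interpolation=cv2.INTER_CUBIC))
E
```

```text
[0.53622913 0.03595567 0.03176879] [[ 0.003  0.999  0.049]
 [-0.014  0.049 -0.999]
 [-1.     0.002  0.015]] [-1.01818304 -8.19848074  0.99552078] [-0.96129305  0.10766919  0.12210729] 0.2690529402052036
```

View pics/r30.png

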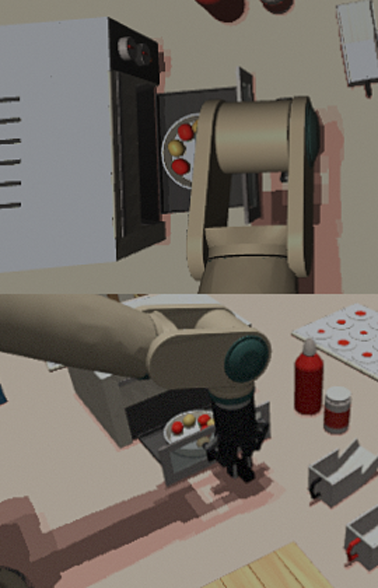

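View pics/w30.png

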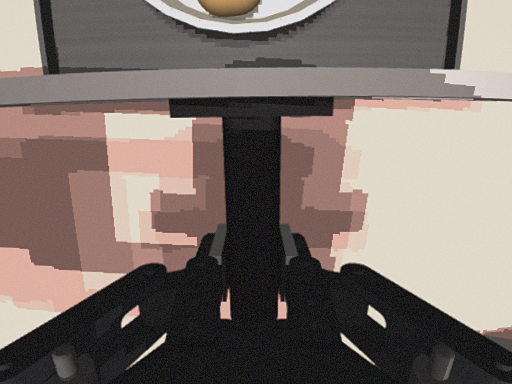

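Request:
{"op": "jog_arm", "data": {
  "targets": [
    [[0,4,0],[0,0,0],0],
    [[0,10,0],[0,0,0],0],
    [[-1,17,0],[0,0,0.1],0],
    [[-1,25,0],[0,0,0.2],0],
    [[-2,34,0],[0,0,0.3],0],
    [[-2,44,0],[0,0,0.3],0],
    [[-3,54,0],[0,0,0.3],0],
    [[-3,64,0],[0,0,0.3],0],
    [[-4,74,0],[0,0,0.3],0],
    [[-4,84,0],[0,0,0.3],0],
    [[-5,93,0],[0,0,0.3],0],
    [[-5,100,0],[0,0,0.3],0]
  ]
}}

```text
time: 43.0
eef_pos: [0.5312, 0.1363, 0.0318]
orientation: [[0.003, 0.999, 0.055], [-0.014, 0.055, -0.998], [-1.0, 0.002, 0.014]]
contact_force: [0.1, -7.3, 2.8]
width: 0.27
```

```bash
python3 - <<'E'
from h import *
o=get_obs(); print(o['eef_pos'],o['orientation'].round(3),o['contact_force'],o['moment'],o['width'])
show("wrist","w31");show("top","t31");show("side","s31")
a=cv2.imread("pics/t31.png")[120:330,0:270]
b=cv2.imread("pics/s31.png")[60:270,60:330]
cv2.imwrite("pics/r31.png",cv2.resize(np.vstack([a,b]),None,fx=1.4,fy=1.4,interpolation=cv2.INTER_CUBIC))
E
```

```text
[0.53120292 0.13629731 0.03177651] [[ 0.003  0.999  0.055]
 [-0.014  0.055 -0.998]
 [-1.     0.002  0.014]] [ 0.10716941 -7.27437175  2.83946516] [-1.1642939   0.06011472  0.07233788] 0.26955462896768195
```

View pics/r31.png

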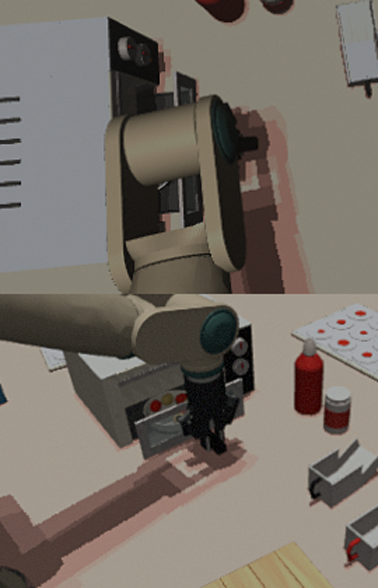

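View pics/w31.png

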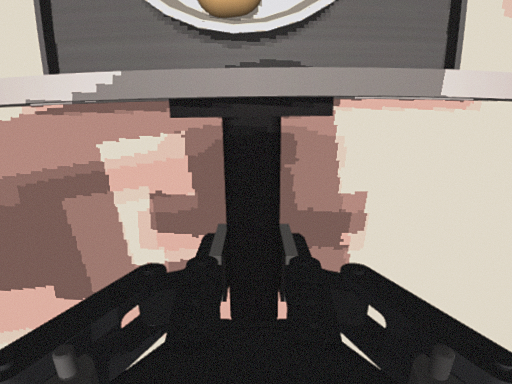

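Request:
{"op": "jog_arm", "data": {
  "targets": [
    [[0,4,0],[0,0,0],0],
    [[0,10,0],[0,0,-0.1],0],
    [[-1,17,0],[0,0,-0.1],0],
    [[-1,24,0],[0,0,-0.1],0],
    [[-2,31,0],[0,0,-0.1],0],
    [[-2,37,0],[0,0,-0.1],0],
    [[-2,42,0],[0,0,-0.1],0],
    [[-3,46,0],[0,0,-0.1],0],
    [[-3,49,0],[0,0,-0.1],0]
  ]
}}

```text
time: 43.9
eef_pos: [0.5283, 0.1854, 0.0318]
orientation: [[0.003, 0.999, 0.053], [-0.013, 0.053, -0.999], [-1.0, 0.002, 0.013]]
contact_force: [0.0, -7.2, 2.0]
width: 0.268
```

Request:
{"op": "jog_arm", "data": {
  "targets": [
    [[0,3,0],[0,0,0],0],
    [[0,6,0],[0,0,0],0],
    [[0,8,0],[0,0,0],0]
  ]
}}

```text
time: 44.15
eef_pos: [0.5285, 0.1921, 0.0318]
orientation: [[0.002, 0.999, 0.052], [-0.015, 0.052, -0.999], [-1.0, 0.002, 0.015]]
contact_force: [0.3, -7.2, 3.1]
width: 0.268
```

```bash
python3 - <<'E'
from h import *
o=get_obs(); print(o['eef_pos'],o['orientation'].round(3),o['contact_force'],o['moment'],o['width'])
show("wrist","w32");show("side","s32")
b=cv2.imread("pics/s32.png")[60:240,80:290]
cv2.imwrite("pics/r32.png",cv2.resize(b,None,fx=3,fy=3,interpolation=cv2.INTER_CUBIC))
E
```

```text
[0.52845049 0.1920584  0.03178501] [[ 0.002  0.999  0.052]
 [-0.015  0.052 -0.999]
 [-1.     0.002  0.015]] [ 0.32990679 -7.2286692   3.09211942] [-1.10344398  0.03511107  0.054306  ] 0.2682456176478236
```

View pics/r32.png

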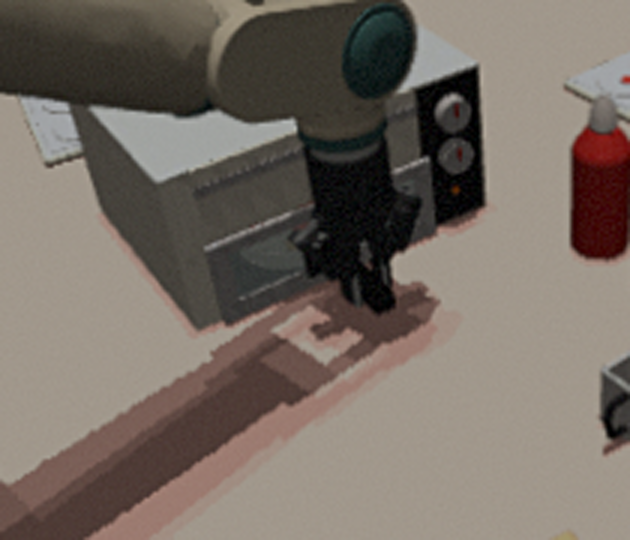

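View pics/w32.png

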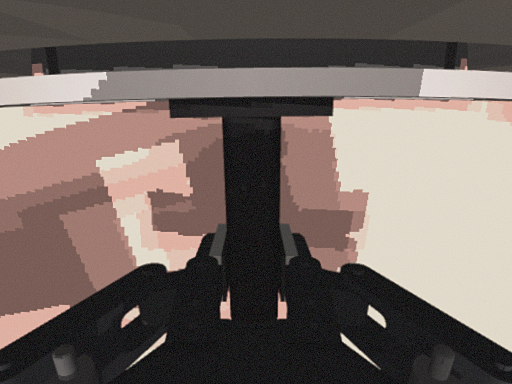

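Request:
{"op": "jog_arm", "data": {
  "targets": [
    [[0,2,0],[0,0,0],0],
    [[0,4,0],[0,0,0],0],
    [[0,6,0],[0,0,0],0],
    [[0,6,0],[0,0,0],0]
  ]
}}

```text
time: 44.58
eef_pos: [0.5286, 0.1973, 0.0318]
orientation: [[0.002, 0.999, 0.051], [-0.016, 0.051, -0.999], [-1.0, 0.001, 0.016]]
contact_force: [-0.5, -5.3, 1.3]
width: 0.271
```

Request:
{"op": "jog_arm", "data": {
  "targets": [
    [[0,2,0],[0,0,0],0],
    [[0,4,0],[0,0,0],0],
    [[0,4,0],[0,0,0],0]
  ]
}}

```text
time: 44.83
eef_pos: [0.5286, 0.1982, 0.0317]
orientation: [[0.001, 0.999, 0.05], [-0.022, 0.05, -0.999], [-1.0, -0.0, 0.022]]
contact_force: [-2.1, -14.3, 5.2]
width: 0.27
```

Request:
{"op": "jog_arm", "data": {
  "targets": [
    [[0,2,0],[0,0,0],0],
    [[0,4,0],[0,0,0],0],
    [[0,4,0],[0,0,0],0]
  ]
}}

```text
time: 45.08
eef_pos: [0.5286, 0.1983, 0.0317]
orientation: [[-0.001, 0.999, 0.049], [-0.029, 0.049, -0.998], [-1.0, -0.002, 0.029]]
contact_force: [-3.4, -19.7, 7.3]
width: 0.268
```

```bash
python3 - <<'E'
from h import *
o=get_obs(); print(o['eef_pos'],o['orientation'].round(3),o['contact_force'],o['moment'],o['width'])
show("wrist","w33");show("side","s33")
b=cv2.imread("pics/s33.png")[60:240,80:290]
cv2.imwrite("pics/r33.png",cv2.resize(b,None,fx=3,fy=3,interpolation=cv2.INTER_CUBIC))
E
```

```text
[0.52862441 0.19827685 0.03172661] [[-0.001  0.999  0.049]
 [-0.029  0.049 -0.998]
 [-1.    -0.002  0.029]] [ -3.44371947 -19.72020817   7.27346131] [-2.5253786   0.4433262   0.59893039] 0.2684431637132257
```

View pics/w33.png

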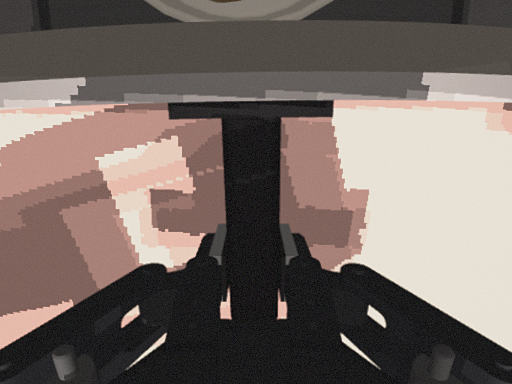

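View pics/r33.png

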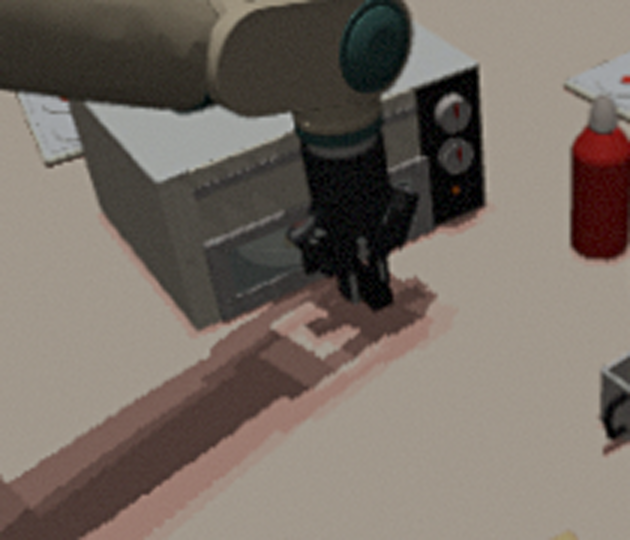

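Request:
{"op": "jog_arm", "data": {
  "targets": [
    [[0,0,0],[0,0,0],0],
    [[0,0,0],[0,0,0],20],
    [[0,0,0],[0,0,0],45],
    [[0,0,0],[0,0,0],60],
    [[0,0,0],[0,0,0],60],
    [[0,0,20],[0,0,0],60],
    [[0,0,50],[0,0,0],60],
    [[0,0,90],[0,0,0],60],
    [[0,-30,130],[0,0,0],60],
    [[0,-65,170],[0,0,0],60],
    [[-10,-105,200],[0,0,0],60],
    [[-30,-140,210],[0,0,0],60]
  ]
}}

```text
time: 46.18
eef_pos: [0.5088, 0.0795, 0.2342]
orientation: [[0.004, 0.999, 0.05], [-0.028, 0.05, -0.998], [-1.0, 0.003, 0.028]]
contact_force: [1.6, -0.4, 0.3]
width: 0.602
```

Request:
{"op": "jog_arm", "data": {
  "targets": [
    [[-40,-20,20],[0,0,0],60],
    [[-80,-20,40],[0,0,0],60],
    [[-110,-20,60],[0,0,0],60],
    [[-130,-20,60],[0,0,0],60],
    [[-130,-20,60],[0,0,0],60],
    [[-130,-20,60],[0,0,0],60]
  ]
}}

```text
time: 46.68
eef_pos: [0.3786, 0.0597, 0.295]
orientation: [[0.007, 0.999, 0.05], [-0.027, 0.05, -0.998], [-1.0, 0.006, 0.028]]
contact_force: [0.3, 0.4, 0.3]
width: 0.598
```

```bash
python3 - <<'E'
from h import *
o=get_obs(); print(o['eef_pos'],o['contact_force'],o['time'])
show("wrist","w34");show("side","s34");show("top","t34")
b=cv2.imread("pics/s34.png")[60:240,80:290]
cv2.imwrite("pics/r34.png",cv2.resize(b,None,fx=3,fy=3,interpolation=cv2.INTER_CUBIC))
b=cv2.imread("pics/t34.png")[120:330,0:240]
cv2.imwrite("pics/rt34.png",cv2.resize(b,None,fx=2.8,fy=2.8,interpolation=cv2.INTER_CUBIC))
E
```

```text
[0.37859597 0.0596592  0.29495112] [0.33175229 0.41899891 0.25128573] 46.6833
```

View pics/r34.png

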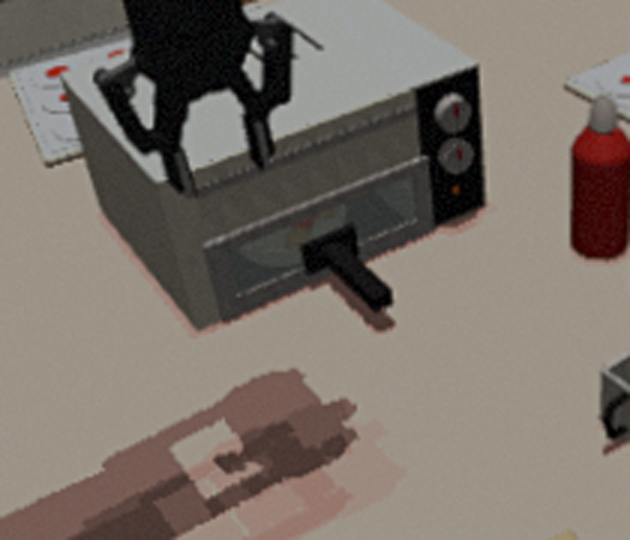

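View pics/rt34.png

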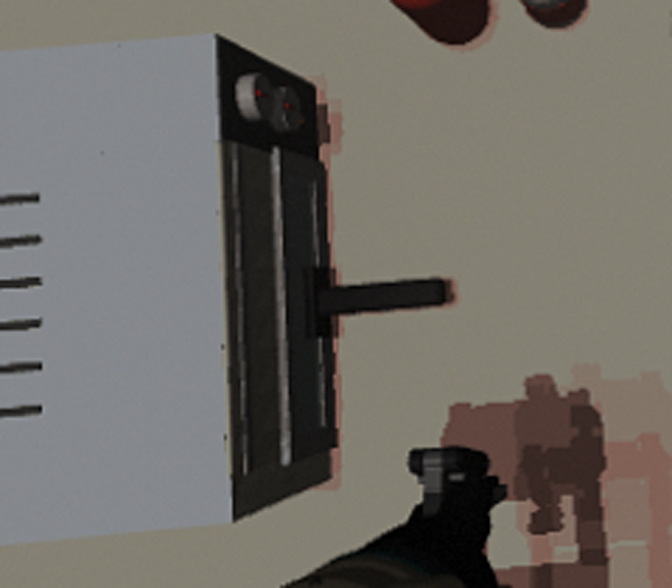

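View pics/t34.png

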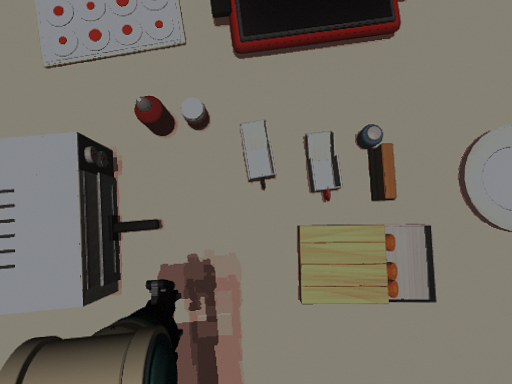

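View pics/s34.png

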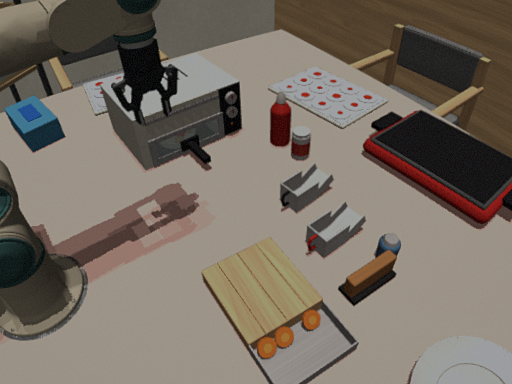

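```bash
python3 - <<'E'
from h import *
im=cv2.imread("pics/s34.png")[:,:,::-1]
h=cv2.cvtColor(im.copy(),cv2.COLOR_RGB2HSV)
m=((h[...,0]>5)&(h[...,0]<22)&(h[...,1]>190)&(h[...,2]>120)).astype(np.uint8); m[:300]=0
n,l,st,c=cv2.connectedComponentsWithStats(m)
x=np.array([.018,.9998]);b=np.array([.427,-.272])
for i in range(1,n):
    if st[i,4]>20:
        for z in (.0075,.02):
            P=atz("side",c[i][::-1],z); d=P[:2]-b; print(st[i],c[i].round(),P.round(4),"board x",d@x,"y",d@np.array([-x[1],x[0]]))
a=im[240:384,190:410,::-1]
cv2.imwrite("pics/o34.png",cv2.resize(a,None,fx=3.5,fy=3.5,interpolation=cv2.INTER_CUBIC))
E
```

```text
[303 310  17  20 205] [310. 319.] [ 0.4806 -0.3824  0.0075] board x -0.10939789704535438 y -0.05558723223935252
[303 310  17  20 205] [310. 319.] [ 0.4757 -0.3871  0.02  ] board x -0.1141514929513807 y -0.05071368688481124
[257 327  36  31 460] [274. 342.] [ 0.3908 -0.3818  0.0075] board x -0.11039228066779845 y 0.034183476073987966
[257 327  36  31 460] [274. 342.] [ 0.3874 -0.3864  0.02  ] board x -0.1151288758627927 y 0.03752223562078823
```

View pics/o34.png

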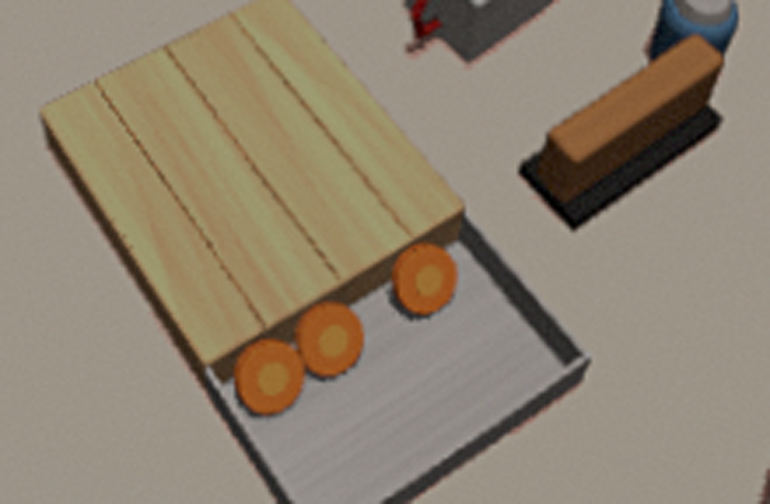

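```bash
python3 - <<'E'
from h import *
def b(c,r): return (r/2.8+120,c/2.8)
P=[atz("top",b(*p),.095)[:2] for p in ((277,149),(286,464))]
d=P[0]-P[1]; print(P,np.linalg.norm(d),"plate az+90",np.degrees(np.arctan2(d[1],d[0]))+90, "mid",(P[0]+P[1])/2)
print("handle end",atz("top",b(452,291),.047))
def s(c,r): return (60+r/3,80+c/3)
Q=[atz("side",s(*p),.095)[:2] for p in ((205,242),(428,157))]
d=Q[1]-Q[0]; print(Q,np.linalg.norm(d),np.degrees(np.arctan2(d[1],d[0]))+90,(Q[0]+Q[1])/2)
Q=[atz("side",s(*p),0)[:2] for p in ((218,320),(433,225))]
d=Q[1]-Q[0]; print("bottom",Q,np.linalg.norm(d),np.degrees(np.arctan2(d[1],d[0]))+90,(Q[0]+Q[1])/2)
E
```

```text
[array([0.64640223, 0.27804201]), array([0.3986453 , 0.26531522])] 0.24808359057897353 plate az+90 92.94058735994878 mid [0.52252376 0.27167861]
handle end [0.52968643 0.15025865 0.047     ]
[array([0.40482609, 0.26871477]), array([0.65150809, 0.27629197])] 0.24679834684990196 91.7593713144042 [0.52816709 0.27250337]
bottom [array([0.39871119, 0.27090992]), array([0.65664229, 0.28937875])] 0.2585914779148077 94.09560099951672 [0.52767674 0.28014434]
```

```bash
python3 - <<'E'
from h import *
print(hand_in(), get_obs()['time'])
E
```

```text
the job is handed in; nothing more can be done
the job is handed in; nothing more can be done
```

The job is handed in, at about 47 s of the 208 s allowed; `hand_in` gave no verdict.

**Carrot offcuts:** Two sweeps with the scraper put all three offcuts over the end of the board. In the last pictures all three lie in the catch tray. They lean against the end of the wood, with centres about 10–15 mm past its edge and about 20 mm high. That is inside the limits, but the margin in x is small.

**Potatoes and tomatoes:** I poured the three potatoes, then the three tomatoes, with each lip about 15–30 mm above the dish rim. All six were seen in the dish before the tray was pushed in. Afterwards the dish could only be partly seen through the glass, so its contents were not counted again.

**Roaster tray:** I pushed it in until the force rose to about 20 N. By the top camera, the front plate sits about 1 mm from the roaster face and is square to within 0.5°. The side camera's angle readings scattered by about 1–2°.

**Scraper and scoops:** All three stand upright on the table. The scraper was knocked a few centimetres towards the salt pot after I put it down, and it stayed upright.

**Bystanders:** The spice can, sauce bottle and salt pot stand upright. The spice can and bottle look unmoved by eye. The salt pot's picture shifted by 2–4 pixels, probably from the scraper's knock. That should be within the 30 mm limit, but I did not measure it.

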